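# Load the slab tray and return it to its chilling sleeve the right way round

## Robot

A 6-joint arm with a two-finger parallel gripper is mounted at the origin on the work surface. World frame = base frame: x ahead of the robot, y to its left, z up, the work surface at z = 0. Lengths are in m, angles in rad, forces in N, time in s.
With the tool pointing down it reaches from about 0.425 to 1.125 m from the base axis. Payload 14.9 kg.
Tool frame: the origin (TCP) lies between the finger pads; the fingertips stand 19 mm ahead of it and the grasp point (between the pads) is the TCP; z points along the fingers, y is the line along which they close (so a half turn about z gives the same grasp; the last joint's range is limited). The gripper opens to 91 mm and grips with 3 to 60 N. Pads are 32 mm wide; open, the fingers measure 118 mm over their backs; the gripper's body (76 mm by 178 mm) begins 60 mm behind the grasp point.
Start: joints at [-1.146, 0.379, 1.734, -0, 1.028, -0.033], TCP at [0.309, -0.628, 0.233] pointing down, gripper open.
Joint ranges: [-2.77, 2.77], [-0.74, 2.19], [0, 2.66], [-1.06, 4.2], [0.31, 2.87], [-3.08, 3.08]. Speed limits (rad/s): [1.89, 1.89, 2.39, 3.14, 3.14, 3.14].

## Interface

Orientations are given as a unit quaternion [w, x, y, z].
In Python, from cell import * gives the robot as it stands.
- The arm moves only by the shell command python3 -m jog 'ROWS' [OPENING]. ROWS is text: rows parted by semicolons, each of 4 numbers parted by spaces: the shift along the tool's x, y, z in cm, then the turn about the tool's z in rad. In form: x y z roll; .... A call has 1 to 10 rows; each row shifts and turns the commanded pose from where the row before left it, along the tool's axes as they then stand; what a row does not reach is not made up. A row lasts 1/8 s, in which the tool goes at most 62.5 mm and 10.7 degrees, less where a joint would pass 70% of its speed; a pose out of reach is approached as far as the arm can. A call is refused whole if a number of a shift passes 6.25 or a number of a turn 0.188, either way. A call with a gripper value outside its range is refused whole. OPENING is the finger opening in cm, from 0 to 9.12, set as the call begins (- or left out, the last holds). The fingers move at their own pace and stop on an object; the grip force is fixed at half the most. Time passes only in rows, so rows that do not move let the fingers close. It gives the time, the measured TCP pose, the force, the opening and the grip force at its end, in the units of the state.
- state(): the state, without advancing time (a new reading comes with each control period).
- get_image(name): name is "scene" or "top"; returns a dict with "img" (384x512x3 uint8, red, green, blue), "mtx" (3x3 intrinsics, pixels), "extrinsics" (4x4, takes a point from world to camera coordinates). Camera axes: x right, y down, z forward; pixel columns grow to the right and rows downward; lengths in m; the calibration is good to about 2 mm. A picture is of the moment at which its call begins. There is no depth.
- hand_in(): hands the job in; it is judged then, once.
The state is a dict: "t": time; "qpos": joint angles; "joint_vel": joint speeds; "joint_torque": joint torques, N m; "eef_pos": TCP position; "tcp_rot": TCP orientation; "force": force on the tool from outside, world axes, zero at the start; "moment": the same for the moment, N m; "opening": opening from 0.0 (shut) to 1.0 (fully open); "finger_force": force on a finger pad.
Only numpy, scipy, OpenCV 4.12 (cv2) and the standard library are available. Lean on these libraries where they do the work, as an engineer would, in place of code of your own. Each camera call takes 0.05 s, during which the arm holds its last target. There are 200 camera calls.

## Task

The slab tray is in its sleeve the wrong way round. Slide it right out, stack all the cream slabs flat in its well, one per layer, with exactly one white separator sheet between each two slabs and none underneath, then slide the loaded tray back in reversed, block end first and fully home, so that the slabs are under cover and the wooden bar handle sticks out. Keep the tray level and leave the other things on the counter alone; a spare separator may stay on the counter.

Things in the scene. Friction and masses are not known exactly. Their poses are not given: they have to be found in the camera images.
- sleeve: fixed steel sleeve with a clear plastic roof, screwed to the counter, which is its floor. Inside 72 mm wide, 62 mm high, 156 mm deep; outside 80 mm wide, 66 mm high. Two flared guide cheeks 30 mm high stand out 21 mm from the mouth. Origin: on the counter under the middle of the mouth; y points straight out of the mouth, z up
- sleeve_back (a point): foot of the sleeve's closed back wall, inside, at sleeve (0, -156, 0) mm. Fully home: the tray's leading end touches it, so the tray's origin is at sleeve y = -36 mm
- tray: loose aluminium tray, 240 mm long (y), 66 mm wide (x), 50 mm high, about 0.45 kg, slides on the counter. Origin: centre of its underside. Grip block at the +y end, wooden bar handle at the -y end, well between. It starts in the sleeve the wrong way round: bar inside, block sticking out (tray y along sleeve y), well half covered. Reversed and home: only the bar end sticks out
- tray_block (a point): top of the tray's solid aluminium grip block, 50 mm above the tray's underside, at tray (0, 100, 50) mm. The block is 40 mm wide (x), 43 mm long (tray y 77 to 120 mm) and stands 44 mm above the 6 mm base
- tray_bar (a point): top middle of the tray's wooden bar handle, 50 mm above the tray's underside, at tray (0, -82, 50) mm. The bar is 20 mm wide (x), 68 mm long (tray y -48 to -116 mm) and stands 44 mm above the 6 mm base
- tray_well (a point): centre of the well's floor, at tray (0, 24, 6) mm, tray's axes. It takes one slab a layer, lengthwise along the tray: 106 mm long between the block and a cross wall, 58 mm wide between four corner posts (44 mm high, 4 mm thick, 16 mm long); its long sides are open for 74 mm between the posts, for the fingers. Three slabs and two separators fit under the roof
- slab_a: cream-coloured confectionery slab, 100 x 50 x 12 mm, 75 g, top scored into small squares; lies flat. Origin: centre of its underside; x along the 100 mm, z up. May be absent
- slab_b: cream-coloured confectionery slab, 100 x 50 x 12 mm, 75 g, top scored into small squares; lies flat. Origin: centre of its underside; x along the 100 mm, z up. May be absent
- slab_c: cream-coloured confectionery slab, 100 x 50 x 12 mm, 75 g, top scored into small squares; lies flat. Origin: centre of its underside; x along the 100 mm, z up. May be absent
- separator_a: plain white stiff plastic separator sheet, 100 x 50 x 5 mm, 30 g; lies flat. Origin: centre of its underside; x along the 100 mm, z up
- separator_b: plain white stiff plastic separator sheet, 100 x 50 x 5 mm, 30 g; lies flat. Origin: centre of its underside; x along the 100 mm, z up
- cutter: bystander: round steel pastry cutter, 60 mm across, 45 mm high, among the slabs; origin under its centre; leave alone
- tin: bystander: small tin, 64 mm across, 55 mm high, by the sleeve; origin under its centre; leave alone
- jar: bystander: jar, 76 mm across, 110 mm high, beyond the slabs; leave alone
- spatula: bystander: spatula lying between the robot and the sleeve; leave alone

How it is judged:
By the outcome, as a careful person would: the job done as asked, in the order asked, and still so for the second after the job is handed in, with the robot touching nothing.
Of slab_a, slab_b, slab_c only 2 to 3 are there at a start; the rules pass over those that are not, and their reading is None.
At some moment in a run one of tray, slab_a, slab_b, slab_c may be knocked a few centimetres aside while the robot is not near it.
It also fails if it takes over 210 s, if anything falls off the work surface, if the arm or the gripper's body presses on something with over 40 N, if the wrist force passes 120 N, or if a joint passes its speed limit or range.

## Working session

There is one attempt and no reset: what is moved stays moved. The work goes in short steps, Python scripts to look and compute and a shell command to move; the robot and the scene stay as the last step left them, time stands still between calls to the robot, and variables do not carry over. Pictures are saved under pics/ and viewed, at most 15 in all, crops included, and the job is handed in when it is done.

```bash
ls; mkdir -p pics; cat > look.py <<'E'
import cv2,numpy as np
from cell import *
def snap(name,fn):
    d=get_image(name); im=cv2.cvtColor(d["img"],cv2.COLOR_RGB2BGR); cv2.imwrite("pics/%s.png"%fn,im)
    np.savez("pics/%s.npz"%fn,img=d["img"],K=d["mtx"],E=d["extrinsics"]); return d
def load(fn): 
    z=np.load("pics/%s.npz"%fn); return dict(img=z["img"],mtx=z["K"],extrinsics=z["E"])
def ray(d,uv,z):
    K,E=d["mtx"],d["extrinsics"];R,t=E[:3,:3],E[:3,3]
    c=-R.T@t; v=R.T@np.linalg.solve(K,[uv[0],uv[1],1.]); return c+v*(z-c[2])/v[2]
def proj(d,p):
    K,E=d["mtx"],d["extrinsics"]; q=K@(E[:3,:3]@np.array(p)+E[:3,3]); return q[:2]/q[2]
E
python3 - <<'E'
from look import *
a=snap("top","top0");b=snap("scene","scene0")
for d in(a,b):
    R,t=d["extrinsics"][:3,:3],d["extrinsics"][:3,3];print(np.round(-R.T@t,3),np.round(R[2],3),d["mtx"][0,0])
print(state())
E
```

```text
pics
[ 0.397 -0.012  1.023] [ 0.155  0.005 -0.988] 367.3557188791007
[0.989 0.588 1.26 ] [-0.311 -0.443 -0.841] 467.307544099713
{'t': 0.1, 'qpos': array([-1.14632411e+00,  3.79353610e-01,  1.73467812e+00, -2.33570210e-05,
        1.02849969e+00, -3.33175537e-02]), 'joint_vel': array([-0.00226503,  0.00109085, -0.00048216, -0.00144884,  0.00027307,
       -0.00055779]), 'joint_torque': array([-3.11804572e-03, -7.65036106e+01, -4.35292304e+01,  6.51404983e-02,
        3.98368493e-02, -6.19026494e-06]), 'eef_pos': array([ 0.3092277 , -0.62764845,  0.23237751]), 'tcp_rot': array([-4.58492799e-04,  9.73916266e-01,  2.26907219e-01, -1.01026347e-04]), 'force': array([ 0.19026014,  0.12538207, -0.5636176 ]), 'moment': array([-0.01483583, -0.02140933,  0.03191626]), 'finger_force': 0.0, 'opening': 1.0000824332414162}
```

View pics/top0.png

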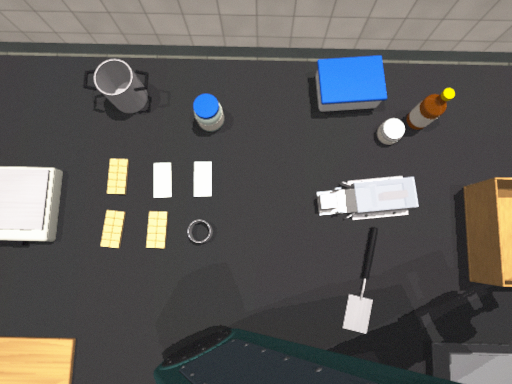

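View pics/scene0.png

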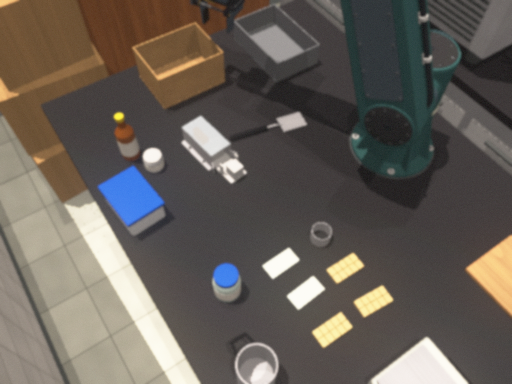

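The top view shows three slabs at about (117,176), (113,229) and (157,230), and two sheets at (162,180) and (202,179). The sleeve is at about (380,197), with its mouth to the left and the block at (330,202). The scene view agrees with this.

```bash
cat >> look.py <<'E'
def rects(d,lo,hi,z,amin=150,amax=2500):
    hsv=cv2.cvtColor(d["img"],cv2.COLOR_RGB2HSV); m=cv2.inRange(hsv,lo,hi)
    m=cv2.morphologyEx(m,cv2.MORPH_CLOSE,np.ones((3,3)))
    out=[]
    for c in cv2.findContours(m,cv2.RETR_EXTERNAL,cv2.CHAIN_APPROX_NONE)[0]:
        if not amin<cv2.contourArea(c)<amax: continue
        P=np.array([ray(d,p[0],z)[:2] for p in c],np.float32)*1000
        (x,y),(w,h),a=cv2.minAreaRect(P)
        if w<h: w,h,a=h,w,a+90
        a=(a+90)%180-90
        out.append((round(x),round(y),round(w),round(h),round(a,1),cv2.boundingRect(c)))
    return out
def slabs(d,z=.012): return rects(d,(15,60,120),(35,180,255),z)
def whites(d,z=.005): return rects(d,(0,0,190),(180,40,255),z)
E
python3 - <<'E'
from look import *
for n in("top0","scene0"):
    d=load(n);print(n);[print("s",r) for r in slabs(d)];[print("w",r) for r in whites(d)]
d=load("top0")
im=cv2.imread("pics/top0.png")[165:230,305:430];a=cv2.resize(im,None,fx=6,fy=6,interpolation=cv2.INTER_CUBIC)
cv2.imwrite("pics/c0.png",a)
im=cv2.imread("pics/scene0.png")[105:190,170:255];cv2.imwrite("pics/c1.png",cv2.resize(im,None,fx=7,fy=7,interpolation=cv2.INTER_CUBIC))
E
```

```text
top0
s (439, 274, 101, 54, -1.2, (146, 211, 22, 38))
s (438, 395, 103, 55, -4.5, (100, 209, 25, 39))
s (458, -672, 300, 47, -4.8, (494, 177, 18, 110))
s (586, 394, 101, 55, -0.4, (106, 158, 23, 36))
w (230, -274, 93, 63, -12.3, (343, 295, 30, 39))
w (529, -208, 79, 73, -83.1, (317, 187, 30, 29))
w (542, -344, 202, 111, -83.3, (343, 176, 76, 44))
w (579, 269, 101, 51, 3.8, (153, 162, 19, 36))
w (584, 156, 101, 48, 2.4, (194, 161, 18, 36))
w (743, -389, 61, 60, 45.5, (383, 118, 22, 21))
w (884, 434, 111, 110, 46.6, (94, 59, 39, 36))
scene0
s (585, 393, 108, 57, -0.4, (311, 311, 42, 37))
s (439, 394, 109, 57, -5.2, (353, 285, 41, 33))
s (440, 273, 108, 58, -1.2, (326, 252, 39, 32))
s (88, 505, 255, 127, 39.4, (466, 236, 46, 79))
s (1009, -628, 470, 108, -84.5, (3, 115, 70, 88))
s (861, -980, 402, 134, -2.6, (0, 45, 104, 58))
s (396, -825, 313, 241, -1.0, (132, 22, 91, 61))
w (804, 352, 107, 99, -33.8, (236, 344, 42, 40))
w (453, 577, 246, 115, -33.8, (371, 338, 97, 46))
w (579, 267, 102, 52, 4.1, (287, 276, 38, 33))
w (584, 154, 102, 52, 2.7, (263, 248, 36, 30))
w (521, -214, 87, 74, -84.5, (217, 159, 26, 24))
w (716, -412, 60, 59, 56.7, (143, 148, 18, 15))
w (519, -388, 167, 82, -83.7, (183, 117, 46, 38))
w (229, -275, 79, 51, -11.0, (280, 114, 24, 16))
```

View pics/c0.png

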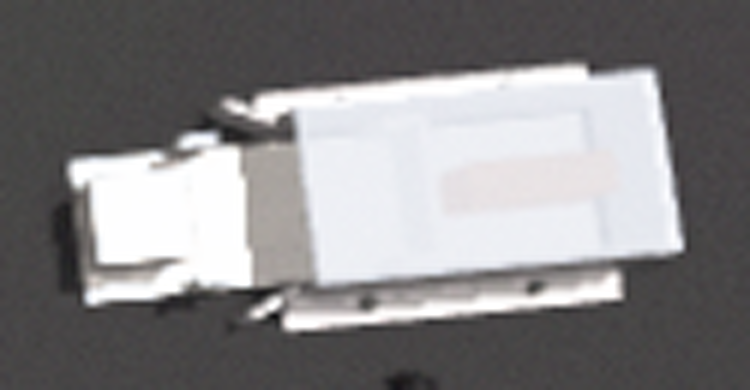

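View pics/c1.png

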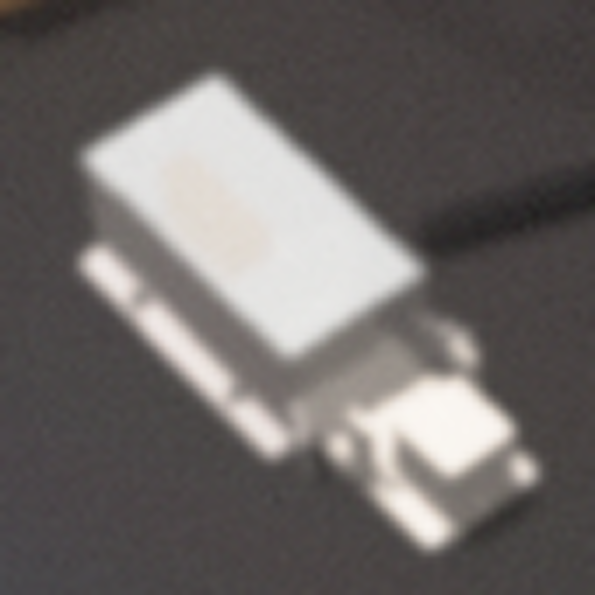

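The c0 crop shows the roof's corners at (295,108), (655,70), (685,250) and (315,285). The block lies at about (90–240, 150–290). In c1 the roof corners are (85,155), (215,75), (425,270) and (290,355), and the block's top is around (462,420).

```bash
python3 - <<'E'
from look import *
d=load("top0");e=load("scene0")
T=np.array([(295,108),(655,70),(685,250),(315,285)])/6+[305,165]
S=np.array([(290,355),(85,155),(215,75),(425,270)])/7+[170,105]
for nm,D,P in(("top",d,T),("scene",e,S)):
    Q=np.array([ray(D,p,.066)[:2]*1000 for p in P]);print(nm,Q.round().tolist(),"w",np.linalg.norm(Q[0]-Q[3]).round(),np.linalg.norm(Q[1]-Q[2]).round(),"L",np.linalg.norm(Q[0]-Q[1]).round(),np.linalg.norm(Q[2]-Q[3]).round())
    m=(Q[0]+Q[3])/2;b=(Q[1]+Q[2])/2;v=m-b;print(" mouth",m.round(1),"axis deg",np.degrees(np.arctan2(v[1],v[0])).round(1))
# block top: top view outer end edge / corners
B=np.array([(90,178),(95,262),(240,285),(238,148)])/6+[305,165]
print("blk top", [ (ray(d,p,.05)[:2]*1000).round().tolist() for p in B[:2]])
C=np.array([(460,378),(518,425),(455,475),(395,425)])/7+[170,105]
Q=np.array([ray(e,p,.05)[:2]*1000 for p in C]);print("scene blk",Q.round().tolist(),Q.mean(0))
s=state();print(s["eef_pos"])
E
```

```text
top [[569.0, -256.0], [589.0, -415.0], [510.0, -424.0], [491.0, -263.0]] w 78.0 80.0 L 160.0 163.0
 mouth [ 530.  -259.4] axis deg 97.0
scene [[570.0, -255.0], [589.0, -413.0], [511.0, -424.0], [491.0, -263.0]] w 79.0 79.0 L 159.0 161.0
 mouth [ 530.5 -259.2] axis deg 97.1
blk top [[538.0, -168.0], [501.0, -170.0]]
scene blk [[505.0, -211.0], [498.0, -174.0], [537.0, -166.0], [545.0, -205.0]] [ 521.40118696 -188.77045238]
[ 0.3092277  -0.62764845  0.23237751]
```

```bash
cat >> look.py <<'E'
from scipy.spatial.transform import Rotation as Ro
def go(x,y,z,yaw):
    """print roll [rad], then the shift [cm] in tool axes after that roll; x,y,z in mm, yaw of tool y deg"""
    s=state();q=s["tcp_rot"];R=Ro.from_quat([q[1],q[2],q[3],q[0]]).as_matrix()
    cur=np.degrees(np.arctan2(R[1,1],R[0,1])); dy=(yaw-cur+180)%360-180
    roll=-np.radians(dy); R2=R@Ro.from_rotvec([0,0,roll]).as_matrix()
    print("t",round(s["t"],2),"tcp",(s["eef_pos"]*1000).round(1),"yaw",cur.round(2),"q6",s["qpos"][5].round(2),"tilt",R[2,2].round(4),"F",s["force"].round(1),"open",round(s["opening"]*91.2,1))
    print("roll %.3f shift cm"%roll,(R2.T@(np.array([x,y,z])/10-s["eef_pos"]*100)).round(2))
M=np.array([530.3,-259.3]);YA=np.radians(97.05);SY=np.array([np.cos(YA),np.sin(YA)]);SX=np.array([SY[1],-SY[0]])
def sl(x,y): return M+SX*x+SY*y       # sleeve mm -> world mm
def tosl(p): v=np.array(p)[:2]-M; return np.array([v@SX,v@SY])
E
python3 -m jog '0 0 0 -0.177;0 0 0 -0.177;0 0 0 -0.177;0 0 0 -0.177;0 0 0 -0.177;0 0 0 -0.177;0 0 0 -0.175;0 0 0 0;0 0 0 0'
python3 -c "
from look import *
p=sl(0,71);print(p);go(*p,120,7.05)"
```

```text
t: 1.23
eef_pos: [0.3093, -0.6278, 0.2328]
tcp_rot: [-0.0, 0.663, 0.748, 0.0]
force: [0.3, -0.9, -0.0]
opening: 0.996
finger_force: 0.0
[ 521.58578257 -188.83680099]
t 1.23 tcp [ 309.3 -627.8  232.8] yaw 6.88 q6 -1.27 tilt -1.0 F [ 0.3 -0.9 -0. ] open 90.9
roll -0.003 shift cm [40.96 26.45 11.29]
```

```bash
python3 -m jog '4.1 2.64 0 0;4.1 2.64 0 0;4.1 2.64 0 0;4.1 2.64 0 0;4.1 2.64 0 0;4.1 2.64 0 0;4.1 2.64 0 0;4.1 2.65 0 0;4.1 2.65 0 0;4.1 2.65 0 -0.003'
python3 -m jog '0 0 4 0;0 0 4 0;0 0 3 0;0 0 0 0;0 0 0 0' 7.5
python3 - <<'E'
from look import *
d=snap("top","top1");p=sl(0,71);go(*p,35,7.05)
im=cv2.imread("pics/top1.png")[150:240,290:430];cv2.imwrite("pics/c2.png",cv2.resize(im,None,fx=5,fy=5,interpolation=cv2.INTER_CUBIC))
e=snap("scene","sc1");im=cv2.imread("pics/sc1.png")[105:205,170:270];cv2.imwrite("pics/c3.png",cv2.resize(im,None,fx=6,fy=6,interpolation=cv2.INTER_CUBIC))
E
```

```text
t: 2.48
eef_pos: [0.5215, -0.1869, 0.2331]
tcp_rot: [0.0, 0.662, 0.749, 0.0]
force: [0.3, 0.3, 0.1]
opening: 1.0
finger_force: 0.0
t: 3.1
eef_pos: [0.5215, -0.1886, 0.1241]
tcp_rot: [0.001, 0.661, 0.75, 0.0]
force: [0.2, -0.3, 0.0]
opening: 0.824
finger_force: 0.0
t 3.15 tcp [ 521.7 -188.8  124.3] yaw 7.22 q6 -0.52 tilt -1.0 F [-0.7  0.3  1. ] open 75.0
roll 0.003 shift cm [ 0.   -0.03  8.93]
```

View pics/c3.png

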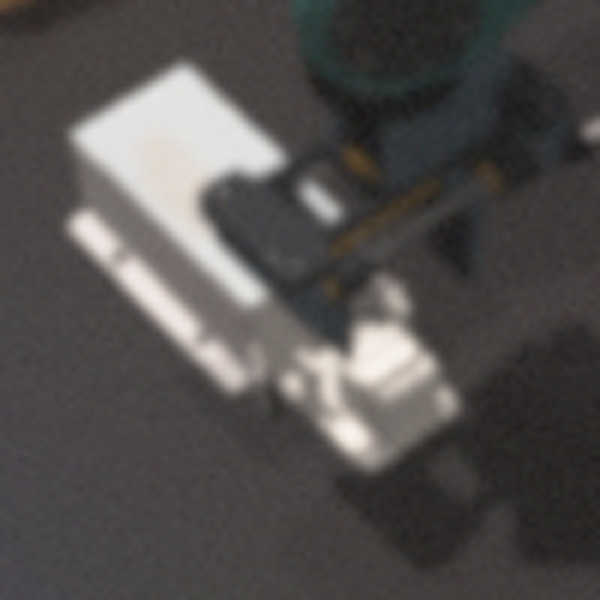

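The gripper stands above the block, which is still at about crop (390,380) and has not moved. I'll go down and grip.

```bash
python3 -m jog '0 0 3 0;0 0 3 0;0 0 1.5 0;0 0 1.4 0;0 0 0 0'
python3 -m jog '0 0 0 0;0 0 0 0;0 0 0 0;0 0 0 0;0 0 0 0;0 0 0 0' 2
python3 -c "
from look import *
go(*sl(0,71+200),35,7.05)"
```

```text
t: 3.82
eef_pos: [0.5209, -0.1883, 0.0337]
tcp_rot: [-0.0, 0.661, 0.751, -0.0]
force: [-0.1, -0.4, -0.2]
opening: 0.822
finger_force: 0.0
t: 4.58
eef_pos: [0.5213, -0.1885, 0.0343]
tcp_rot: [0.0, 0.661, 0.751, 0.0]
force: [0.9, 1.5, 6.4]
opening: 0.435
finger_force: 29.9
t 4.58 tcp [ 521.3 -188.5   34.3] yaw 7.27 q6 -0.52 tilt -1.0 F [0.9 1.5 6.4] open 39.6
roll 0.004 shift cm [19.96  0.02 -0.08]
```

```bash
python3 -m jog '1 0 0 0.003;2 0 0 0;2 0 0 0;2 0 0 0;2 0 0 0;2 0 0 0;2 0 0 0;2 0 0 0;2 0 0 0;2 0 0 0'
python3 -m jog '1 0 0 0;0 0 0 0'
python3 - <<'E'
from look import *
go(*sl(0,271),34,7.05)
d=snap("top","top2");cv2.imwrite("pics/c4.png",cv2.resize(cv2.imread("pics/top2.png")[130:280,190:440],None,fx=3,fy=3))
E
```

```text
t: 5.82
eef_pos: [0.4976, 0.0007, 0.0343]
tcp_rot: [0.0, 0.662, 0.75, 0.0]
force: [1.7, -6.3, 7.2]
opening: 0.436
finger_force: 29.9
t: 6.08
eef_pos: [0.4962, 0.0111, 0.0343]
tcp_rot: [0.0, 0.662, 0.75, 0.0]
force: [-0.6, 8.0, 8.8]
opening: 0.435
finger_force: 29.9
t 6.08 tcp [496.2  11.1  34.3] yaw 7.14 q6 -0.15 tilt -1.0 F [-0.6  8.   8.8] open 39.7
roll 0.002 shift cm [-0.16  0.06  0.03]
```

View pics/c4.png

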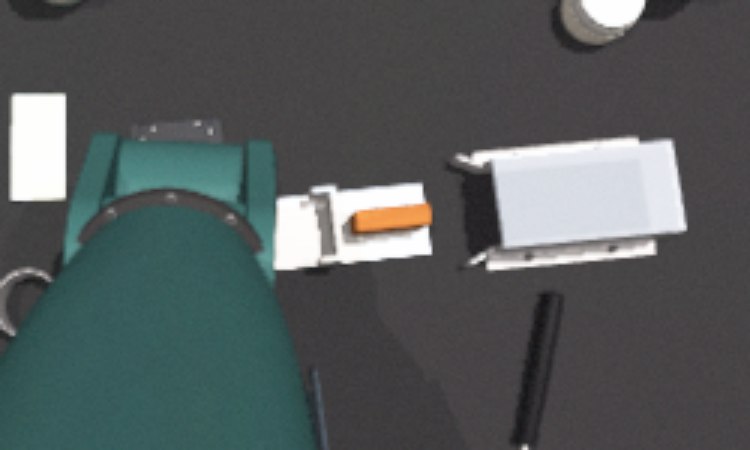

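The tray is clear of the cheeks: its end is at crop x≈430 and the cheek tips at ≈455. Next I'll turn it half round about its centre, sliding on the counter.

```bash
python3 -m jog '-0.12 1.54 0 0.157;-0.12 1.54 0 0.157;-0.12 1.54 0 0.157;-0.12 1.54 0 0.157;-0.12 1.54 0 0.157;-0.12 1.54 0 0.157;-0.12 1.54 0 0.157;-0.12 1.54 0 0.157;-0.12 1.54 0 0.157;-0.12 1.54 0 0.157'
python3 -c "
from look import *
c=sl(0,174);go(*(c+SX*98.5),34,-82.95)"
```

```text
t: 7.38
eef_pos: [0.6062, -0.0749, 0.0341]
tcp_rot: [-0.0, 0.998, 0.06, -0.0]
force: [-1.1, 7.1, 9.2]
opening: 0.432
finger_force: 29.9
t 7.38 tcp [606.2 -74.9  34.1] yaw -83.15 q6 1.29 tilt -1.0 F [-1.1  7.1  9.2] open 39.4
roll -0.004 shift cm [ 0.06 -0.03  0.01]
```

```bash
python3 -m jog '-0.12 1.54 0 0.157;-0.12 1.54 0 0.157;-0.12 1.54 0 0.157;-0.12 1.54 0 0.157;-0.12 1.54 0 0.157;-0.12 1.54 0 0.157;-0.12 1.54 0 0.157;-0.12 1.54 0 0.157;-0.12 1.54 0 0.157;-0.12 1.54 0 0.157'
python3 -m jog '0 0 0 0;0 0 0 0'
python3 -c "
from look import *
go(*sl(0,75.5),34,-172.95)"
```

```text
t: 8.62
eef_pos: [0.5207, -0.1853, 0.0341]
tcp_rot: [-0.0, 0.748, -0.663, 0.0]
force: [1.2, 1.0, 3.5]
opening: 0.437
finger_force: 29.9
t: 8.88
eef_pos: [0.5207, -0.1852, 0.0341]
tcp_rot: [0.0, 0.751, -0.661, -0.0]
force: [-4.5, -2.9, 9.9]
opening: 0.437
finger_force: 30.0
t 8.88 tcp [ 520.7 -185.2   34.1] yaw -172.73 q6 2.63 tilt -1.0 F [-4.5 -2.9  9.9] open 39.9
roll 0.004 shift cm [-0.08 -0.05  0.01]
```

```bash
python3 -m jog '0 0 0 0;0 0 0 0;0 0 0 0;0 0 -2 0;0 0 -4 0;0 0 -5 0;0 0 -5 0;0 0 0 0' 7
python3 -m jog '0 0 0 -0.178;0 0 0 -0.178;0 0 0 -0.178;0 0 0 -0.178;0 0 0 -0.178;0 0 0 -0.178;0 0 0 -0.178;0 0 0 -0.178;0 0 0 0'
python3 -c "
from look import *
go(439,273.5,120,-91.2)"
```

```text
t: 9.88
eef_pos: [0.5228, -0.1861, 0.199]
tcp_rot: [-0.001, 0.75, -0.661, 0.003]
force: [0.0, 0.5, -0.1]
opening: 0.768
finger_force: 0.0
t: 11.0
eef_pos: [0.5204, -0.1852, 0.1937]
tcp_rot: [-0.0, 1.0, -0.011, -0.0]
force: [-0.1, -0.6, 0.0]
opening: 0.769
finger_force: 0.0
t 11.0 tcp [ 520.4 -185.2  193.7] yaw -91.27 q6 1.21 tilt -1.0 F [-0.1 -0.6  0. ] open 70.1
roll -0.001 shift cm [ -9.1  -45.68   7.39]
```

```bash
python3 -m jog '-0.91 -4.57 0 0;-0.91 -4.57 0 0;-0.91 -4.57 0 0;-0.91 -4.57 0 0;-0.91 -4.57 0 0;-0.91 -4.57 0 0;-0.91 -4.57 0 0;-0.91 -4.57 0 0;-0.91 -4.57 0 0;-0.91 -4.57 0 0'
python3 -m jog '0 0 0 0;0 0 0 0'
python3 - <<'E'
from look import *
d=snap("top","top3");e=snap("scene","sc3")
for D in(d,e):
    print([r[:5] for r in slabs(D) if 90<r[2]<112 and r[3]<70]);print([r[:5] for r in whites(D) if 90<r[2]<112 and r[3]<70])
go(439,273.5,40,-91.2)
a=cv2.resize(cv2.imread("pics/top3.png")[165:245,215:345],None,fx=6,fy=6,interpolation=cv2.INTER_CUBIC)
cv2.imwrite("pics/c5.png",a)
E
```

```text
t: 12.25
eef_pos: [0.4389, 0.2749, 0.1939]
tcp_rot: [0.0, 1.0, -0.013, -0.0]
force: [1.1, -0.4, -0.3]
opening: 0.767
finger_force: 0.0
t: 12.5
eef_pos: [0.4393, 0.2731, 0.1937]
tcp_rot: [0.0, 1.0, -0.012, -0.0]
force: [-0.4, 0.2, 0.5]
opening: 0.769
finger_force: 0.0
[(439, 273, 102, 50, -3.3), (585, 394, 103, 55, -0.4)]
[(579, 269, 101, 51, 3.8), (584, 156, 101, 48, 2.4)]
[(585, 393, 108, 57, -0.4), (440, 393, 106, 57, -4.8), (440, 272, 108, 57, -0.5)]
[(579, 267, 102, 52, 4.1), (584, 154, 102, 52, 2.7)]
t 12.6 tcp [439.6 272.6 193.8] yaw -91.36 q6 2.1 tilt -1.0 F [-0.7 -0.8 -0.2] open 70.3
roll -0.003 shift cm [-0.06 -0.09 15.38]
```

View pics/c5.png

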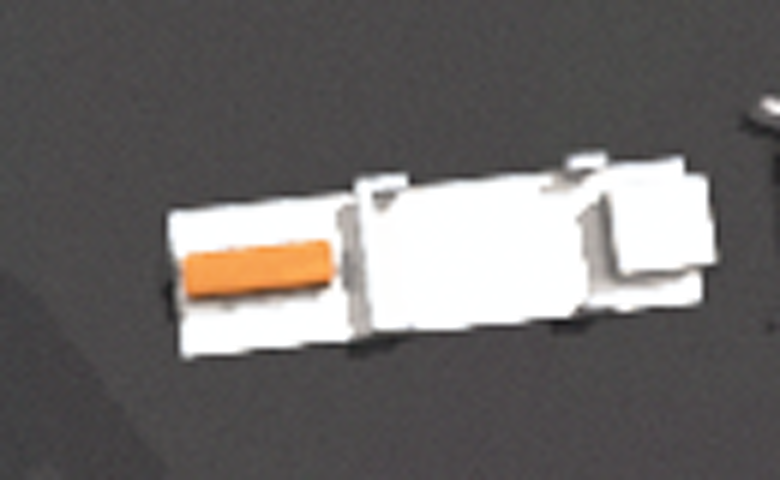

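The top crop shows the reversed tray: the bar at (183–332, 240–298), the block's top at (605–715, 175–275), and an empty well. I'll measure its pose and go down to the slab.

```bash
python3 - <<'E'
from look import *
d=load("top3")
[print("bar top",r) for r in rects(d,(5,130,120),(20,255,255),.05,30,900)]
e=load("sc3");[print("bar sc",r) for r in rects(e,(5,100,100),(22,255,255),.05,30,900)]
f=lambda L,z:np.array([ray(d,np.array(p)/6+[215,165],z)[:2]*1000 for p in L])
b=f([(605,192),(705,175),(715,262),(622,275)],.05);print("blk",b.mean(0).round(1))
k=f([(170,212),(183,355)],.006);print("bar-end base mid",k.mean(0).round(1),"w",np.linalg.norm(k[0]-k[1]))
w=f([(375,190),(585,180)],.05)
S=sl(0,75.5);print("expected blk",S,"bar",sl(0,174+82),"barend",sl(0,294))
E
python3 -m jog '0 -0.1 5 0;0 0 5 0;0 0 4 0;0 0 0 0;0 0 0 0;0 0 0 0'
python3 -m jog '0 0 1.5 0;0 0 1.2 0;0 0 0 0;0 0 0 0'
python3 -c "
from look import *
go(439,273.5,21,-91.2)"
```

```text
bar top (495, -2, 63, 19, -83.0, (246, 205, 24, 10))
bar top (454, -647, 286, 45, -4.8, (494, 177, 18, 110))
bar top (798, -487, 61, 54, 42.3, (424, 94, 23, 22))
bar sc (456, 400, 102, 53, -5.3, (354, 286, 39, 32))
bar sc (456, 283, 102, 53, -1.3, (327, 253, 37, 31))
bar sc (503, 2, 80, 29, -84.4, (266, 195, 17, 21))
bar sc (764, -511, 74, 60, 65.3, (114, 125, 19, 18))
bar sc (602, -912, 205, 17, 75.1, (112, 33, 12, 35))
bar sc (140, -883, 174, 23, 61.4, (219, 0, 8, 27))
blk [ 517.1 -182. ]
bar-end base mid [491.   34.7] w 66.57702909515841
expected blk [ 521.03347301 -184.37082359] bar [498.87972306  -5.2355078 ] barend [494.2157757   32.47719026]
t: 13.35
eef_pos: [0.4406, 0.2748, 0.0557]
tcp_rot: [-0.001, 1.0, -0.011, 0.001]
force: [0.5, -0.5, -0.4]
opening: 0.769
finger_force: 0.0
t: 13.85
eef_pos: [0.4395, 0.2745, 0.0268]
tcp_rot: [0.0, 1.0, -0.011, -0.0]
force: [-0.6, -0.2, -0.3]
opening: 0.767
finger_force: 0.0
t 13.85 tcp [439.5 274.5  26.8] yaw -91.21 q6 2.11 tilt -1.0 F [-0.6 -0.2 -0.3] open 70.0
roll -0.000 shift cm [-0.05  0.1   0.58]
```

```bash
python3 -c "
from look import *
im=cv2.imread('pics/sc3.png')[135:235,190:310];cv2.imwrite('pics/c6.png',cv2.resize(im,None,fx=6,fy=6,interpolation=cv2.INTER_CUBIC))"
```

```text
(no output)
```

View pics/c6.png

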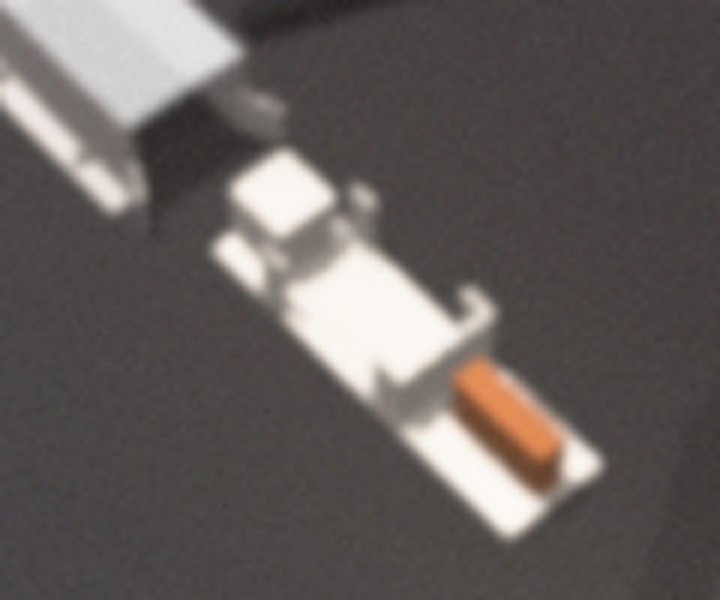

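The scene crop shows the block's top at (232,188), (285,148), (338,195) and (285,240), and the base corners of the bar end at (605,463) and (512,540).

```bash
python3 - <<'E'
from look import *
e=load("sc3")
f=lambda L,z:np.array([ray(e,np.array(p)/6+[190,135],z)[:2]*1000 for p in L])
b=f([(232,188),(285,148),(338,195),(285,240)],.05);print("blk",b.mean(0),tosl(b.mean(0)), [tosl(p).round().tolist() for p in b])
k=f([(605,463),(512,540)],.006);print("barend",k.mean(0),tosl(k.mean(0)),[tosl(p).round().tolist() for p in k])
r=f([(240,52),(135,128)],.066);print("roof",[tosl(p).round().tolist() for p in r])
E
python3 -m jog '0 0.1 0.55 0;0 0 0 0;0 0 0 0'
python3 -m jog '0 0 0 0;0 0 0 0;0 0 0 0;0 0 0 0;0 0 0 0;0 0 0 0' 3.5
```

```text
blk [ 518.27138708 -180.4832462 ] [-2.26405938 79.69719094] [[17.0, 59.0], [-22.0, 57.0], [-23.0, 99.0], [18.0, 104.0]]
barend [490.47929988  36.99346966] [ -3.15391829 298.94073178] [[-37.0, 298.0], [31.0, 300.0]]
roof [[-37.0, -0.0], [39.0, 4.0]]
t: 14.22
eef_pos: [0.4396, 0.2735, 0.0215]
tcp_rot: [-0.0, 1.0, -0.011, 0.0]
force: [-0.4, 0.3, 0.5]
opening: 0.769
finger_force: 0.0
t: 14.98
eef_pos: [0.4396, 0.2735, 0.0215]
tcp_rot: [-0.0, 1.0, -0.011, 0.0]
force: [-0.4, -1.1, 4.2]
opening: 0.546
finger_force: 30.0
```

```bash
python3 -m jog '0 0 -2 0;0 0 -4 0;0 0 -5 0;0 0 0 0.178;0 0 0 0.178;0 0 0 0.178;0 0 0 0.178;0 0 0 0.178;0 0 0 0.178;0 0 0 0.178'
python3 -m jog '0 0 0 0.178;0 0 0 0;0 0 0 0'
python3 -c "
from look import *
go(*sl(-3,153.5),80,-172.95)"
```

```text
t: 16.23
eef_pos: [0.4542, 0.2376, 0.1254]
tcp_rot: [-0.027, 0.821, -0.569, -0.036]
force: [0.6, 1.0, -1.1]
opening: 0.546
finger_force: 30.0
t: 16.6
eef_pos: [0.4593, 0.2141, 0.1169]
tcp_rot: [-0.042, 0.777, -0.625, -0.058]
force: [-0.1, 0.9, -0.6]
opening: 0.545
finger_force: 30.0
t 16.6 tcp [459.3 214.1 116.9] yaw -167.6 q6 3.08 tilt -0.9896 F [-0.1  0.9 -0.6] open 49.7
roll 0.093 shift cm [32.69 -0.98 -0.99]
```

```bash
python3 -m jog '0 0 -1 -0.178;0 0 -1 -0.178;0 0 0 -0.178;0 0 0 0;0 0 0 0'
python3 -c "
from look import *
go(*sl(-3,153.5),80,-172.95)"
```

```text
t: 17.23
eef_pos: [0.4599, 0.2117, 0.1366]
tcp_rot: [-0.056, 0.914, -0.4, -0.045]
force: [-0.8, -0.0, -0.4]
opening: 0.544
finger_force: 30.0
t 17.23 tcp [459.9 211.7 136.6] yaw -137.51 q6 2.55 tilt -0.9896 F [-0.8 -0.  -0.4] open 49.6
roll 0.619 shift cm [32.73 -0.84  0.99]
```

```bash
cat >> look.py <<'E'
def tilt():
    s=state();q=s["tcp_rot"];R=Ro.from_quat([q[1],q[2],q[3],q[0]]).as_matrix();a=s["qpos"][0]
    z=R[:,2];print("q",s["qpos"].round(3),"tilt deg radial %.2f tangential %.2f"%tuple(np.degrees([z[0]*np.cos(a)+z[1]*np.sin(a),-z[0]*np.sin(a)+z[1]*np.cos(a)])), "world x %.2f y %.2f"%tuple(np.degrees(z[:2])),"F",s["force"].round(1),"mm",(s["eef_pos"]*1000).round(1))
E
python3 -c "
from look import *
tilt()"; ls; python3 -c "import cell,inspect;print([n for n in dir(cell) if n[0]!='_'])"
```

```text
q [0.314 0.223 2.173 0.212 0.751 2.554] tilt deg radial 0.37 tangential 8.24 world x -2.19 y 7.95 F [-0.8 -0.  -0.4] mm [459.9 211.7 136.6]
look.py
pics
['Unreachable', 'get_image', 'hand_in', 'state']
```

```bash
python3 -m jog '0 0 0 -0.185;0 0 0 -0.185;0 0 0 -0.185;0 0 0 -0.185;0 0 0 -0.185;0 0 0 -0.185;0 0 0 -0.185;0 0 0 -0.185;0 0 0 -0.185;0 0 0 -0.185' >/dev/null
python3 -m jog '0 0 0 -0.185;0 0 0 -0.185;0 0 0 -0.185;0 0 0 -0.185;0 0 0 -0.185;0 0 0 -0.185;0 0 0 -0.185;0 0 0 -0.185;0 0 0 -0.185;0 0 0 -0.185' >/dev/null
python3 -m jog '0 0 0 -0.185;0 0 0 -0.185;0 0 0 -0.185;0 0 0 -0.185;0 0 0 -0.185;0 0 0 -0.185;0 0 0 -0.185;0 0 0 -0.185;0 0 0 -0.185;0 0 0 -0.185'
python3 -c "
from look import *
tilt()"
python3 -m jog '0 0 0 -0.1;0 0 0 -0.1;0 0 0 0'
python3 -c "
from look import *
tilt()"
```

```text
t: 20.98
eef_pos: [0.46, 0.2114, 0.1365]
tcp_rot: [-0.036, 0.712, -0.699, -0.062]
force: [0.1, -0.8, -1.1]
opening: 0.544
finger_force: 30.0
q [ 0.313  0.223  2.173  0.213  0.751 -3.003] tilt deg radial 0.36 tangential 8.25 world x -2.20 y 7.96 F [ 0.1 -0.8 -1.1] mm [460.  211.4 136.5]
t: 21.35
eef_pos: [0.4546, 0.229, 0.1411]
tcp_rot: [-0.03, 0.77, -0.636, -0.043]
force: [-1.7, 0.4, -0.9]
opening: 0.545
finger_force: 30.0
q [ 0.369  0.216  2.166  0.154  0.754 -3.074] tilt deg radial 0.62 tangential 6.00 world x -1.59 y 5.82 F [-1.7  0.4 -0.9] mm [454.6 229.  141.1]
```

```bash
python3 -m jog '0 0 0 -0.1;0 0 0 -0.1;0 0 0 -0.08;0 0 0 0;0 0 0 0'
python3 -c "
from look import *
tilt()"
```

```text
t: 21.98
eef_pos: [0.4376, 0.265, 0.1448]
tcp_rot: [-0.011, 0.836, -0.548, -0.002]
force: [0.3, 0.7, -0.5]
opening: 0.544
finger_force: 30.0
q [ 0.492  0.212  2.159  0.021  0.754 -3.076] tilt deg radial 0.97 tangential 0.84 world x 0.46 y 1.20 F [ 0.3  0.7 -0.5] mm [437.6 265.  144.8]
```

```bash
python3 -m jog '0 0 0 -0.048;0 0 0 0;0 0 0 0.18;0 0 0 0.18;0 0 0 0'
python3 -c "
from look import *
tilt();go(*sl(-3,153.5),80,7.05)"
```

```text
t: 22.6
eef_pos: [0.4341, 0.2715, 0.1449]
tcp_rot: [-0.008, 0.739, -0.674, 0.004]
force: [-0.6, -0.9, -1.9]
opening: 0.546
finger_force: 30.0
q [ 5.140e-01  2.120e-01  2.158e+00 -2.000e-03  7.530e-01 -2.717e+00] tilt deg radial 1.02 tangential -0.09 world x 0.93 y 0.42 F [-0.6 -0.9 -1.9] mm [434.1 271.5 144.9]
t 22.6 tcp [434.1 271.5 144.9] yaw -174.75 q6 -2.72 tilt -0.9998 F [-0.6 -0.9 -1.9] open 49.8
roll 3.110 shift cm [-38.55   2.62   6.33]
```

```bash
python3 -m jog '0 0 0 0.183;0 0 0 0.183;0 0 0 0.183;0 0 0 0.183;0 0 0 0.183;0 0 0 0.183;0 0 0 0.183;0 0 0 0.183;0 0 0 0.183;0 0 0 0.183' >/dev/null
python3 -m jog '0 0 0 0.183;0 0 0 0.183;0 0 0 0.183;0 0 0 0.183;0 0 0 0.183;0 0 0 0.183;0 0 0 0.182;0 0 0 0;0 0 0 0'
python3 - <<'E'
from look import *
tilt();go(*sl(-3,153.5),80,7.05)
d=snap("top","top4")
print([r[:5] for r in slabs(d) if 90<r[2]<112 and r[3]<70],[r[:5] for r in whites(d) if 90<r[2]<112 and r[3]<70])
[print("bar top",tosl(r[:2])) for r in rects(d,(5,130,120),(20,255,255),.05,30,900) if r[2]<90]
E
```

```text
t: 24.98
eef_pos: [0.4342, 0.2716, 0.1449]
tcp_rot: [0.004, 0.66, 0.751, 0.008]
force: [0.2, -0.6, -0.2]
opening: 0.543
finger_force: 30.0
q [ 0.514  0.212  2.158 -0.003  0.753  0.388] tilt deg radial 1.02 tangential -0.10 world x 0.94 y 0.42 F [ 0.2 -0.6 -0.2] mm [434.2 271.6 144.9]
t 24.98 tcp [434.2 271.6 144.9] yaw 7.36 q6 0.39 tilt -0.9998 F [ 0.2 -0.6 -0.2] open 49.5
roll 0.005 shift cm [-38.55   2.61   6.34]
[(106, 640, 92, 39, 7.5)] [(579, 269, 101, 51, 3.8), (584, 156, 101, 48, 2.4)]
bar top [-295.06137934  924.50427929]
bar top [ -3.45327858 259.68722507]
bar top [ 237.72916993 -258.83473833]
```

```bash
python3 -m jog '-4.28 0.29 0 0.005;-4.28 0.29 0 0;-4.28 0.29 0 0;-4.28 0.29 0 0;-4.28 0.29 0 0;-4.28 0.29 0 0;-4.28 0.29 0 0;-4.28 0.29 0 0;-4.28 0.29 0 0;0 0 0 0'
python3 -m jog '0 0 3 0;0 0 3 0;0 0 0 0;0 0 0 0'
python3 -c "
from look import *
go(*sl(-3,153.5),28,7.05)"
```

```text
t: 26.28
eef_pos: [0.5059, -0.11, 0.1434]
tcp_rot: [0.004, 0.664, 0.748, 0.008]
force: [0.2, 0.1, -0.8]
opening: 0.546
finger_force: 30.0
t: 26.78
eef_pos: [0.5068, -0.1071, 0.0842]
tcp_rot: [0.004, 0.664, 0.748, 0.008]
force: [0.4, -0.1, -0.7]
opening: 0.546
finger_force: 30.0
t 26.77 tcp [ 506.8 -107.1   84.2] yaw 6.82 q6 -0.39 tilt -0.9998 F [ 0.4 -0.1 -0.7] open 49.8
roll -0.004 shift cm [-0.07  0.07  5.62]
```

```bash
python3 -m jog '-0.07 0.07 1.5 -0.004;0 0 1 0;0 0 0 0'
python3 -m jog '0 0 1 0;0 0 0.8 0;0 0 0 0'
python3 -m jog '0 0 0.7 0;0 0 0.4 0;0 0 0 0;0 0 0 0'
python3 -c "
from look import *
go(*sl(-3,153.5),28,7.05)
e=snap('scene','sc4');im=cv2.imread('pics/sc4.png')[135:235,190:310];cv2.imwrite('pics/c7.png',cv2.resize(im,None,fx=6,fy=6,interpolation=cv2.INTER_CUBIC))"
```

```text
t: 27.15
eef_pos: [0.5071, -0.1077, 0.0575]
tcp_rot: [0.003, 0.663, 0.749, 0.008]
force: [0.4, -0.7, -0.3]
opening: 0.548
finger_force: 30.0
t: 27.52
eef_pos: [0.5075, -0.1076, 0.0397]
tcp_rot: [0.003, 0.663, 0.749, 0.008]
force: [-0.5, -0.4, -0.8]
opening: 0.546
finger_force: 30.0
t: 28.02
eef_pos: [0.5082, -0.1077, 0.0295]
tcp_rot: [0.004, 0.663, 0.749, 0.008]
force: [0.6, -0.9, -0.4]
opening: 0.544
finger_force: 30.0
t 28.02 tcp [ 508.2 -107.7   29.5] yaw 6.96 q6 -0.4 tilt -0.9998 F [ 0.6 -0.9 -0.4] open 49.7
roll -0.002 shift cm [0.03 0.03 0.15]
```

View pics/c7.png

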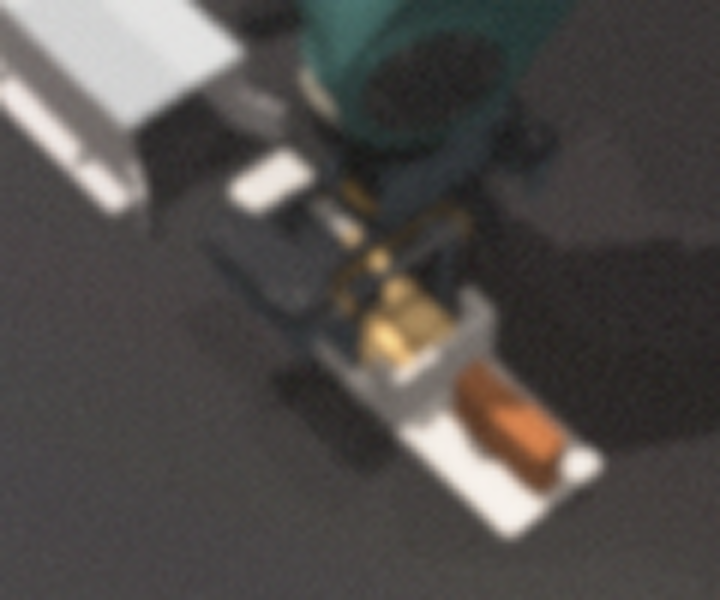

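The slab is down inside the well behind the cross wall at about (410,340), with no contact force and the tray unmoved. Releasing.

```bash
python3 -m jog '0 0 0.15 0;0 0 0 0;0 0 0 0'
python3 -m jog '0 0 0 0;0 0 0 0;0 0 0 0;0 0 0 0;0 0 -2 0;0 0 -4 0;0 0 -5 0;0 0 0 0' 6.8
python3 -c "
from look import *
go(584,155,100,92.5)"
```

```text
t: 28.45
eef_pos: [0.5083, -0.1076, 0.028]
tcp_rot: [0.004, 0.663, 0.749, 0.008]
force: [-0.2, -0.2, 1.8]
opening: 0.545
finger_force: 30.0
t: 29.45
eef_pos: [0.5082, -0.1089, 0.1412]
tcp_rot: [0.006, 0.663, 0.749, 0.009]
force: [-0.4, 0.7, -1.4]
opening: 0.745
finger_force: 0.0
t 29.45 tcp [ 508.2 -108.9  141.2] yaw 6.96 q6 -0.39 tilt -0.9997 F [-0.4  0.7 -1.4] open 67.9
roll -1.493 shift cm [-8.63 26.02  4.44]
```

```bash
python3 -m jog '0 0 0 -0.166;0 0 0 -0.166;0 0 0 -0.166;0 0 0 -0.166;0 0 0 -0.166;0 0 0 -0.166;0 0 0 -0.166;0 0 0 -0.166;0 0 0 -0.165;0 0 0 0'
python3 -m jog '-1.23 3.72 0 0;-1.23 3.72 0 0;-1.23 3.72 0 0;-1.23 3.72 0 0;-1.23 3.72 0 0;-1.23 3.72 0 0;-1.23 3.72 0 0;0 0 0 0;0 0 0 0'
python3 - <<'E'
from look import *
tilt();go(584,155,20.3,92.5)
d=snap("top","top5");e=snap("scene","sc5")
for D in(d,e):
    print([r[:5] for r in slabs(D) if 90<r[2]<112 and r[3]<70],[r[:5] for r in whites(D) if 90<r[2]<112 and r[3]<70])
[print("bar top",tosl(r[:2])) for r in rects(d,(5,130,120),(20,255,255),.05,30,900) if r[2]<90]
print([ (tosl(r[:2]),r[2:5]) for r in rects(d,(15,60,120),(35,180,255),.018,100) if 430<r[0]<590 and -200<r[1]<0])
E
```

```text
t: 30.7
eef_pos: [0.5058, -0.1083, 0.137]
tcp_rot: [0.008, -0.021, 1.0, 0.004]
force: [0.9, 0.2, -0.1]
opening: 0.751
finger_force: 0.0
t: 31.82
eef_pos: [0.5803, 0.1551, 0.1403]
tcp_rot: [0.008, -0.021, 1.0, 0.003]
force: [0.0, -0.3, 0.9]
opening: 0.743
finger_force: 0.0
q [ 0.221  0.346  1.985  0.005  0.794 -1.395] tilt deg radial 0.94 tangential 0.19 world x 0.87 y 0.39 F [ 0.  -0.3  0.9] mm [580.3 155.1 140.3]
t 31.82 tcp [580.3 155.1 140.3] yaw 92.39 q6 -1.39 tilt -0.9999 F [ 0.  -0.3  0.9] open 67.8
roll -0.002 shift cm [-0.18 -0.1  12.01]
[(586, 403, 101, 37, -0.2)] []
[(585, 393, 108, 57, -0.4), (439, 394, 109, 57, -5.2)] []
bar top [ -3.45327858 259.68722507]
bar top [ 236.85946596 -257.71956345]
[]
```

```bash
python3 -m jog '-0.18 -0.1 4 0;0 0 4 0;0 0 2 0;0 0 1 0;0 0 0 0;0 0 0 0'
python3 -c "
from look import *
go(584,155,20.5,92.5)"
```

```text
t: 32.67
eef_pos: [0.5853, 0.1555, 0.0321]
tcp_rot: [0.009, -0.022, 1.0, 0.004]
force: [0.0, 0.7, 0.4]
opening: 0.747
finger_force: 0.0
t 32.67 tcp [585.3 155.5  32.1] yaw 92.5 q6 -1.4 tilt -0.9998 F [0.  0.7 0.4] open 68.2
roll 0.000 shift cm [ 0.15 -0.05  1.16]
```

```bash
python3 -m jog '0.15 -0.05 0.8 0;0 0 0.3 0;0 0 0 0;0 0 0 0'
python3 -m jog '0 0 0 0;0 0 0 0;0 0 0 0;0 0 0 0;0 0 0 0;0 0 0 0' 4
python3 -c "
from look import *
go(584,155,20.5,92.5)"
```

```text
t: 33.17
eef_pos: [0.5833, 0.1549, 0.02]
tcp_rot: [0.008, -0.022, 1.0, 0.003]
force: [-0.2, 1.2, -0.4]
opening: 0.745
finger_force: 0.0
t: 33.92
eef_pos: [0.5833, 0.1549, 0.02]
tcp_rot: [0.008, -0.022, 1.0, 0.003]
force: [-0.6, -0.0, 0.9]
opening: 0.544
finger_force: 30.0
t 33.92 tcp [583.3 154.9  20. ] yaw 92.51 q6 -1.4 tilt -0.9998 F [-0.6 -0.   0.9] open 49.6
roll 0.000 shift cm [-0.07  0.01 -0.05]
```

```bash
python3 -m jog '0 0 -2 0;0 0 -4 0;0 0 -5 0;0 0 0 0'
python3 -m jog '0 0 0 0.166;0 0 0 0.166;0 0 0 0.166;0 0 0 0.166;0 0 0 0.166;0 0 0 0.166;0 0 0 0.166;0 0 0 0.166;0 0 0 0.164;0 0 0 0'
python3 - <<'E'
from look import *
go(*sl(-3,153.5),95,7.05)
d=snap("top","top6")
print([r[:5] for r in slabs(d) if 90<r[2]<112 and r[3]<70],[r[:5] for r in whites(d) if 90<r[2]<112 and r[3]<70])
[print("bar top",tosl(r[:2])) for r in rects(d,(5,130,120),(20,255,255),.05,30,900) if r[2]<90]
print([ (tosl(r[:2]),r[2:5]) for r in rects(d,(15,40,120),(35,180,255),.018,100) if 430<r[0]<590 and -200<r[1]<0])
E
```

```text
t: 34.42
eef_pos: [0.5837, 0.1546, 0.1349]
tcp_rot: [0.012, -0.022, 1.0, 0.004]
force: [-0.0, 0.1, -0.9]
opening: 0.542
finger_force: 30.0
t: 35.67
eef_pos: [0.5811, 0.154, 0.1298]
tcp_rot: [0.004, 0.662, 0.749, 0.008]
force: [-0.2, 0.3, -0.0]
opening: 0.542
finger_force: 30.0
t 35.67 tcp [581.1 154.  129.8] yaw 7.07 q6 0.09 tilt -0.9998 F [-0.2  0.3 -0. ] open 49.5
roll 0.000 shift cm [-25.06 -10.47   3.18]
[(586, 400, 101, 43, -0.2)] []
bar top [ -3.45327858 259.68722507]
bar top [ 237.72916993 -258.83473833]
[]
```

```bash
python3 -m jog '-3.58 -1.5 0 0;-3.58 -1.5 0 0;-3.58 -1.5 0 0;-3.58 -1.5 0 0;-3.58 -1.5 0 0;-3.58 -1.5 0 0;-3.58 -1.47 0 0;0 0 0 0;0 0 0 0'
python3 -m jog '0 0 3 0;0 0 1.5 0;0 0 0 0;0 0 0 0'
python3 - <<'E'
from look import *
go(*sl(-3,153.5),40,7.05)
E
```

```text
t: 36.85
eef_pos: [0.5082, -0.1072, 0.1269]
tcp_rot: [0.004, 0.662, 0.75, 0.008]
force: [-0.0, 0.4, -0.3]
opening: 0.539
finger_force: 30.0
t: 37.35
eef_pos: [0.5094, -0.1069, 0.0824]
tcp_rot: [0.004, 0.662, 0.749, 0.008]
force: [-0.0, -1.1, -0.7]
opening: 0.544
finger_force: 30.0
t 37.35 tcp [ 509.4 -106.9   82.4] yaw 7.06 q6 -0.4 tilt -0.9998 F [-0.  -1.1 -0.7] open 49.6
roll 0.000 shift cm [-0.05 -0.17  4.24]
```

```bash
python3 -m jog '-0.05 -0.17 1.5 0;0 0 1 0;0 0 0.8 0;0 0 0 0'
python3 -m jog '0 0 0.7 0;0 0 0.3 0;0 0 0 0;0 0 0 0'
python3 - <<'E'
from look import *
go(*sl(-3,153.5),38.3,7.05)
E
```

```text
t: 37.85
eef_pos: [0.5074, -0.1075, 0.0481]
tcp_rot: [0.003, 0.663, 0.749, 0.008]
force: [0.0, 0.1, -0.6]
opening: 0.547
finger_force: 30.0
t: 38.35
eef_pos: [0.508, -0.1075, 0.039]
tcp_rot: [0.004, 0.662, 0.749, 0.008]
force: [-0.7, 0.3, 2.3]
opening: 0.541
finger_force: 30.0
t 38.35 tcp [ 508.  -107.5   39. ] yaw 7.01 q6 -0.4 tilt -0.9998 F [-0.7  0.3  2.3] open 49.4
roll -0.001 shift cm [0.01 0.05 0.07]
```

```bash
python3 -m jog '0 0 0 0;0 0 0 0;0 0 0 0;0 0 0 0;0 0 -2 0;0 0 -4 0;0 0 -5 0;0 0 0 0' 6.8
python3 -m jog '0 0 0 -0.151;0 0 0 -0.151;0 0 0 -0.151;0 0 0 -0.151;0 0 0 -0.151;0 0 0 -0.151;0 0 0 -0.151;0 0 0 -0.151;0 0 0 -0.151;0 0 0 0'
python3 -c "
from look import *
go(439,394,110,85)"
```

```text
t: 39.35
eef_pos: [0.5081, -0.1088, 0.1522]
tcp_rot: [0.006, 0.662, 0.749, 0.009]
force: [-1.0, 0.5, -0.8]
opening: 0.747
finger_force: 0.0
t: 40.6
eef_pos: [0.5058, -0.1082, 0.148]
tcp_rot: [0.007, 0.045, 0.999, 0.004]
force: [0.1, 0.0, -0.5]
opening: 0.743
finger_force: 0.0
t 40.6 tcp [ 505.8 -108.2  148. ] yaw 84.83 q6 -1.75 tilt -0.9999 F [ 0.1  0.  -0.5] open 67.7
roll -0.003 shift cm [11.09 49.41  4.08]
```

```bash
python3 -m jog '1.11 4.94 0 0;1.11 4.94 0 0;1.11 4.94 0 0;1.11 4.94 0 0;1.11 4.94 0 0;1.11 4.94 0 0;1.11 4.94 0 0;1.11 4.94 0 0;1.11 4.94 0 0;1.11 4.94 0 0'
python3 -m jog '0 0 3 0;0 0 0 0;0 0 0 0'
python3 - <<'E'
from look import *
tilt();go(439,394,21.5,85)
d=snap("top","top7");e=snap("scene","sc7")
for D in(d,e):
    print([r[:5] for r in slabs(D) if 90<r[2]<112 and r[3]<70],[r[:5] for r in whites(D) if 90<r[2]<112 and r[3]<70])
[print("bar top",tosl(r[:2])) for r in rects(d,(5,130,120),(20,255,255),.05,30,900) if r[2]<90]
im=cv2.imread('pics/sc7.png')[135:235,190:310];im2=cv2.imread('pics/top7.png')[165:245,215:345]
cv2.imwrite('pics/c8.png',np.hstack([cv2.resize(im,(400,333),interpolation=cv2.INTER_CUBIC),cv2.resize(im2,(400,333),interpolation=cv2.INTER_CUBIC)]))
E
```

```text
t: 41.85
eef_pos: [0.439, 0.3952, 0.1509]
tcp_rot: [0.008, 0.047, 0.999, 0.004]
force: [1.0, -0.5, -0.5]
opening: 0.746
finger_force: 0.0
t: 42.22
eef_pos: [0.4403, 0.3935, 0.1217]
tcp_rot: [0.008, 0.046, 0.999, 0.004]
force: [0.5, 0.3, 0.8]
opening: 0.743
finger_force: 0.0
q [ 0.692  0.361  2.009 -0.007  0.754 -0.782] tilt deg radial 0.96 tangential -0.28 world x 0.92 y 0.40 F [0.5 0.3 0.8] mm [440.3 393.5 121.7]
t 42.23 tcp [440.3 393.5 121.7] yaw 84.77 q6 -0.78 tilt -0.9998 F [0.5 0.3 0.8] open 67.8
roll -0.004 shift cm [ 0.29 -0.04 10.02]
[(585, 394, 103, 56, -0.2)] [(579, 269, 102, 51, 3.8)]
[(585, 393, 108, 57, -0.4), (440, 394, 106, 56, -5.2)] [(579, 267, 102, 52, 4.1)]
bar top [ -3.45327858 259.68722507]
bar top [ 236.85946596 -257.71956345]
```

View pics/c8.png

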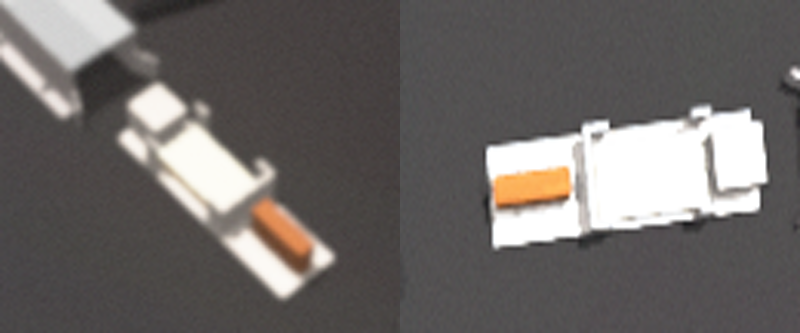

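The picture shows the sheet flat in the well over the slab, at scene crop (200,165) and top crop (650,170), with the tray unmoved. Now the second slab.

```bash
python3 -m jog '0.15 -0.04 4 0;0 0 3 0;0 0 2 0;0 0 0 0;0 0 0 0'
python3 -c "
from look import *
go(439,394,21,85)"
```

```text
t: 42.95
eef_pos: [0.4407, 0.3946, 0.0325]
tcp_rot: [0.008, 0.045, 0.999, 0.004]
force: [1.0, 0.0, 0.1]
opening: 0.742
finger_force: 0.0
t 42.95 tcp [440.7 394.6  32.5] yaw 84.87 q6 -0.78 tilt -0.9998 F [1.  0.  0.1] open 67.7
roll -0.002 shift cm [ 0.19 -0.09  1.14]
```

```bash
python3 -m jog '0.15 -0.05 0.8 0;0 0 0.3 0;0 0 0 0;0 0 0 0'
python3 -m jog '0 0 0 0;0 0 0 0;0 0 0 0;0 0 0 0;0 0 0 0;0 0 0 0' 4
python3 -c "
from look import *
go(439,394,21,85)"
python3 -m jog '0 0 -2 0;0 0 -4 0;0 0 -6 0;0 0 0 0'
python3 -m jog '0 0 0 0.151;0 0 0 0.151;0 0 0 0.151;0 0 0 0.151;0 0 0 0.151;0 0 0 0.151;0 0 0 0.151;0 0 0 0.151;0 0 0 0.151;0 0 0 0'
python3 -c "
from look import *
go(*sl(-3,153.5),115,7.05)"
```

```text
t: 43.45
eef_pos: [0.4388, 0.394, 0.0204]
tcp_rot: [0.008, 0.045, 0.999, 0.004]
force: [0.4, 0.1, 0.3]
opening: 0.748
finger_force: 0.0
t: 44.2
eef_pos: [0.4388, 0.394, 0.0204]
tcp_rot: [0.008, 0.045, 0.999, 0.004]
force: [-0.7, 0.5, 1.6]
opening: 0.549
finger_force: 30.0
t 44.2 tcp [438.8 394.   20.4] yaw 84.89 q6 -0.78 tilt -0.9998 F [-0.7  0.5  1.6] open 50.1
roll -0.002 shift cm [-0.02  0.   -0.06]
t: 44.7
eef_pos: [0.4387, 0.3948, 0.1458]
tcp_rot: [0.011, 0.045, 0.999, 0.007]
force: [0.3, -0.4, -0.8]
opening: 0.548
finger_force: 30.0
t: 45.95
eef_pos: [0.4365, 0.3928, 0.1402]
tcp_rot: [0.004, 0.662, 0.749, 0.008]
force: [-0.2, 0.3, -0.8]
opening: 0.548
finger_force: 30.0
t 45.95 tcp [436.5 392.8 140.2] yaw 7.07 q6 0.58 tilt -0.9999 F [-0.2  0.3 -0.8] open 49.9
roll 0.000 shift cm [-50.53   0.97   2.29]
```

```bash
python3 -m jog '-5.05 0.1 0 0;-5.05 0.1 0 0;-5.05 0.1 0 0;-5.05 0.1 0 0;-5.05 0.1 0 0;-5.05 0.1 0 0;-5.05 0.1 0 0;-5.05 0.1 0 0;-5.05 0.1 0 0;-5.05 0.07 0 0'
python3 -m jog '0 0 3 0;0 0 2.5 0;0 0 0 0;0 0 0 0'
python3 -c "
from look import *
go(*sl(-3,153.5),44,7.05)"
```

```text
t: 47.2
eef_pos: [0.508, -0.1086, 0.138]
tcp_rot: [0.004, 0.661, 0.75, 0.008]
force: [-0.6, 0.7, -1.8]
opening: 0.541
finger_force: 30.0
t: 47.7
eef_pos: [0.5094, -0.1065, 0.0837]
tcp_rot: [0.004, 0.662, 0.75, 0.008]
force: [0.3, 0.0, -0.9]
opening: 0.544
finger_force: 30.0
t 47.7 tcp [ 509.4 -106.5   83.7] yaw 7.12 q6 -0.4 tilt -0.9998 F [ 0.3  0.  -0.9] open 49.6
roll 0.001 shift cm [-0.09 -0.17  3.96]
```

Target TCP z: 20.4 + 23 ≈ 43.5.

```bash
python3 -m jog '-0.09 -0.17 1.5 0;0 0 1.2 0;0 0 0.6 0;0 0 0 0;0 0 0.3 0;0 0 0.3 0;0 0 0 0;0 0 0 0'
python3 -c "
from look import *
go(*sl(-3,153.5),43.7,7.05)"
```

```text
t: 48.7
eef_pos: [0.5083, -0.1074, 0.044]
tcp_rot: [0.004, 0.662, 0.749, 0.008]
force: [1.1, 1.0, 2.1]
opening: 0.542
finger_force: 30.0
t 48.7 tcp [ 508.3 -107.4   44. ] yaw 7.02 q6 -0.4 tilt -0.9998 F [1.1 1.  2.1] open 49.4
roll -0.001 shift cm [0.   0.02 0.03]
```

Released next, then off to the second sheet at (579,268), angle 3.9°.

```bash
python3 -m jog '0 0 0 0;0 0 0 0;0 0 0 0;0 0 0 0;0 0 -2 0;0 0 -4 0;0 0 -4 0;0 0 0 0' 6.8
python3 -m jog '0 0 0 -0.168;0 0 0 -0.168;0 0 0 -0.168;0 0 0 -0.168;0 0 0 -0.168;0 0 0 -0.168;0 0 0 -0.168;0 0 0 -0.168;0 0 0 -0.168;0 0 0 0'
python3 -c "
from look import *
go(579,268,110,93.9)"
```

```text
t: 49.7
eef_pos: [0.5081, -0.1085, 0.1465]
tcp_rot: [0.006, 0.662, 0.749, 0.009]
force: [0.4, 0.6, 0.3]
opening: 0.749
finger_force: 0.0
t: 50.95
eef_pos: [0.506, -0.1079, 0.1429]
tcp_rot: [0.008, -0.031, 0.999, 0.004]
force: [0.4, 0.3, 0.7]
opening: 0.745
finger_force: 0.0
t 50.95 tcp [ 506.  -107.9  142.9] yaw 93.6 q6 -1.91 tilt -0.9999 F [0.4 0.3 0.7] open 68.0
roll -0.005 shift cm [-9.78 36.99  3.69]
```

```bash
python3 -m jog '-1.08 4.11 0 -0.005;-1.08 4.11 0 0;-1.08 4.11 0 0;-1.08 4.11 0 0;-1.08 4.11 0 0;-1.08 4.11 0 0;-1.08 4.11 0 0;-1.08 4.11 0 0;-1.08 4.11 0 0;0 0 0 0'
python3 -m jog '0 0 3 0;0 0 4 0;0 0 3 0;0 0 0 0;0 0 0 0'
python3 - <<'E'
from look import *
tilt();go(579,268,20.3,93.9)
d=snap("top","top8");e=snap("scene","sc8")
for D in(d,e): print([r[:5] for r in slabs(D) if 90<r[2]<112 and r[3]<70],[(tosl(r[:2]).round(),r[2:5]) for r in slabs(D,.035) if -200<r[1]<0])
[print("bar top",tosl(r[:2])) for r in rects(d,(5,130,120),(20,255,255),.05,30,900) if r[2]<90]
E
```

```text
t: 52.2
eef_pos: [0.5783, 0.2698, 0.1471]
tcp_rot: [0.008, -0.033, 0.999, 0.003]
force: [-0.1, 0.1, -0.6]
opening: 0.747
finger_force: 0.0
t: 52.82
eef_pos: [0.5802, 0.2681, 0.0486]
tcp_rot: [0.009, -0.034, 0.999, 0.003]
force: [-0.7, 0.4, 0.5]
opening: 0.746
finger_force: 0.0
q [ 3.960e-01  5.380e-01  1.915e+00  1.000e-03  6.700e-01 -1.242e+00] tilt deg radial 1.05 tangential 0.02 world x 0.96 y 0.42 F [-0.7  0.4  0.5] mm [580.2 268.1  48.6]
t 52.83 tcp [580.2 268.1  48.6] yaw 93.85 q6 -1.24 tilt -0.9998 F [-0.7  0.4  0.5] open 68.0
roll -0.001 shift cm [ 0.17 -0.02  2.83]
[] []
[(586, 393, 107, 56, -1.1), (502, -127, 96, 64, -82.5)] [(array([ -1., 147.]), (94, 63, -82.5))]
bar top [ -3.45327858 259.68722507]
bar top [ 237.72916993 -258.83473833]
```

```bash
python3 -m jog '0.12 -0.02 1.5 0;0 0 1 0;0 0 0.3 0;0 0 0 0;0 0 0 0'
python3 -m jog '0 0 0 0;0 0 0 0;0 0 0 0;0 0 0 0;0 0 0 0;0 0 0 0' 4
python3 -c "
from look import *
go(579,268,20.3,93.9)"
python3 -m jog '0 0 -2 0;0 0 -4 0;0 0 -6 0;0 0 0 0'
python3 -m jog '0 0 0 0.168;0 0 0 0.168;0 0 0 0.168;0 0 0 0.168;0 0 0 0.168;0 0 0 0.168;0 0 0 0.168;0 0 0 0.168;0 0 0 0.171;0 0 0 0'
python3 -c "
from look import *
go(*sl(-3,153.5),115,7.05)"
```

```text
t: 53.55
eef_pos: [0.5785, 0.268, 0.0196]
tcp_rot: [0.007, -0.034, 0.999, 0.003]
force: [-5.0, -2.6, 7.6]
opening: 0.745
finger_force: 3.6
t: 54.3
eef_pos: [0.5791, 0.2683, 0.0197]
tcp_rot: [0.008, -0.034, 0.999, 0.003]
force: [0.6, -0.7, -0.1]
opening: 0.542
finger_force: 30.2
t 54.3 tcp [579.1 268.3  19.7] yaw 93.94 q6 -1.24 tilt -0.9998 F [ 0.6 -0.7 -0.1] open 49.5
roll 0.001 shift cm [ 0.01 -0.03 -0.06]
t: 54.8
eef_pos: [0.5796, 0.2684, 0.1456]
tcp_rot: [0.012, -0.034, 0.999, 0.005]
force: [-0.5, 0.2, -0.0]
opening: 0.541
finger_force: 30.0
t: 56.05
eef_pos: [0.5769, 0.2673, 0.1396]
tcp_rot: [0.004, 0.661, 0.75, 0.008]
force: [-0.2, -0.1, -0.5]
opening: 0.542
finger_force: 30.0
t 56.05 tcp [576.9 267.3 139.6] yaw 7.19 q6 0.27 tilt -0.9998 F [-0.2 -0.1 -0.5] open 49.5
roll 0.002 shift cm [-36.35 -11.42   2.09]
```

Sheet gripped. Target release z ≈ 19.7 + 35 ≈ 55.

```bash
python3 -m jog '-4.04 -1.27 0 0;-4.04 -1.27 0 0;-4.04 -1.27 0 0;-4.04 -1.27 0 0;-4.04 -1.27 0 0;-4.04 -1.27 0 0;-4.04 -1.27 0 0;-4.04 -1.27 0 0;-4.03 -1.26 0 0.002;0 0 0 0'
python3 -m jog '0 0 3 0;0 0 2.5 0;0 0 0 0;0 0 0 0'
python3 -c "
from look import *
go(*sl(-3,153.5),55,7.05)"
```

```text
t: 57.3
eef_pos: [0.5085, -0.1094, 0.1359]
tcp_rot: [0.004, 0.662, 0.749, 0.008]
force: [0.5, -0.6, 0.2]
opening: 0.542
finger_force: 30.0
t: 57.8
eef_pos: [0.5103, -0.1067, 0.0816]
tcp_rot: [0.004, 0.662, 0.75, 0.008]
force: [1.3, -0.1, -0.1]
opening: 0.543
finger_force: 30.0
t 57.8 tcp [ 510.3 -106.7   81.6] yaw 7.12 q6 -0.4 tilt -0.9998 F [ 1.3 -0.1 -0.1] open 49.5
roll 0.001 shift cm [-0.05 -0.24  2.66]
```

```bash
python3 -m jog '-0.08 -0.24 1.2 0;0 0 0.8 0;0 0 0 0;0 0 0.3 0;0 0 0.3 0;0 0 0 0;0 0 0 0'
python3 -c "
from look import *
go(*sl(-3,153.5),55,7.05)"
```

```text
t: 58.68
eef_pos: [0.5083, -0.1081, 0.055]
tcp_rot: [0.004, 0.662, 0.749, 0.008]
force: [-0.1, 0.7, 4.0]
opening: 0.543
finger_force: 30.0
t 58.67 tcp [ 508.3 -108.1   55. ] yaw 7.02 q6 -0.4 tilt -0.9998 F [-0.1  0.7  4. ] open 49.5
roll -0.001 shift cm [0.07 0.03 0.  ]
```

```bash
python3 -m jog '0 0 0 0;0 0 0 0;0 0 0 0;0 0 0 0;0 0 -2 0;0 0 -4 0;0 0 -4 0;0 0 0 0' 6.8
python3 -m jog '0 0 0 -0.16;0 0 0 -0.16;0 0 0 -0.16;0 0 0 -0.16;0 0 0 -0.16;0 0 0 -0.16;0 0 0 -0.16;0 0 0 -0.16;0 0 0 -0.16;0 0 0 0'
python3 -c "
from look import *
go(585.5,393.5,140,89.6)"
```

```text
t: 59.68
eef_pos: [0.508, -0.1092, 0.1575]
tcp_rot: [0.006, 0.662, 0.749, 0.009]
force: [0.2, -0.4, -0.2]
opening: 0.743
finger_force: 0.0
t: 60.92
eef_pos: [0.506, -0.1086, 0.1539]
tcp_rot: [0.008, 0.005, 1.0, 0.004]
force: [0.8, 0.8, -0.5]
opening: 0.748
finger_force: 0.0
t 60.92 tcp [ 506.  -108.6  153.9] yaw 89.47 q6 -1.83 tilt -0.9999 F [ 0.8  0.8 -0.5] open 68.2
roll -0.002 shift cm [-7.58 50.25  1.89]
```

```bash
python3 -m jog '-0.76 5.02 0 0;-0.76 5.02 0 0;-0.76 5.02 0 0;-0.76 5.02 0 0;-0.76 5.02 0 0;-0.76 5.02 0 0;-0.76 5.02 0 0;-0.76 5.02 0 0;-0.76 5.02 0 0;-0.76 5.02 0 0'
python3 -m jog '0 0 3 0;0 0 4 0;0 0 3 0;0 0 0 0;0 0 0 0'
python3 - <<'E'
from look import *
tilt();go(585.5,393.5,20.5,89.6)
d=snap("top","top9");e=snap("scene","sc9")
for D in(d,e): print([r[:5] for r in slabs(D) if 80<r[2]<112 and r[3]<70])
[print("bar top",tosl(r[:2])) for r in rects(d,(5,130,120),(20,255,255),.05,30,900) if r[2]<90]
im=cv2.imread('pics/sc9.png')[135:235,190:310];im2=cv2.imread('pics/top9.png')[165:245,215:345]
cv2.imwrite('pics/c9.png',np.hstack([cv2.resize(im,(400,333),interpolation=cv2.INTER_CUBIC),cv2.resize(im2,(400,333),interpolation=cv2.INTER_CUBIC)]))
E
```

```text
t: 62.18
eef_pos: [0.5864, 0.3942, 0.1589]
tcp_rot: [0.008, 0.006, 1.0, 0.003]
force: [0.0, 0.5, 1.1]
opening: 0.747
finger_force: 0.0
t: 62.8
eef_pos: [0.5886, 0.3935, 0.0606]
tcp_rot: [0.008, 0.005, 1.0, 0.004]
force: [-0.9, -0.3, 0.3]
opening: 0.746
finger_force: 0.0
q [ 0.557  0.602  1.769 -0.004  0.753 -1.001] tilt deg radial 1.05 tangential -0.14 world x 0.97 y 0.44 F [-0.9 -0.3  0.3] mm [588.6 393.5  60.6]
t 62.8 tcp [588.6 393.5  60.6] yaw 89.43 q6 -1.0 tilt -0.9998 F [-0.9 -0.3  0.3] open 68.0
roll -0.003 shift cm [ 0.38 -0.04  4.01]
[]
[]
bar top [ 234.49582498 -252.38915996]
```

View pics/c9.png

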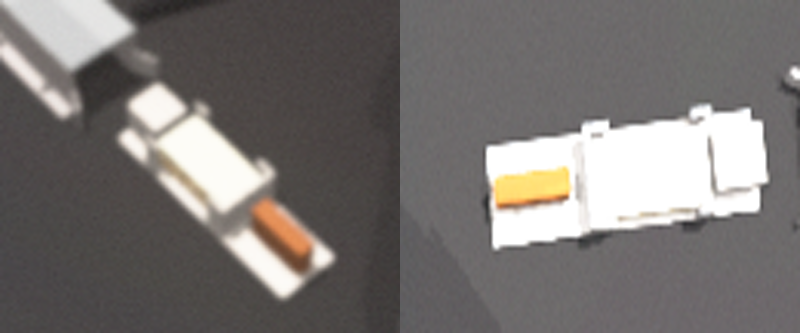

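The sheet now tops the stack, at scene crop (215,155), and the tray is unmoved. The lighting has changed, so I'll recheck the last slab with a looser mask before going down.

```bash
python3 - <<'E'
from look import *
for n in("top9","sc9"):
    d=load(n)
    for r in rects(d,(12,25,120),(40,255,255),.012,60,3000):
        if 350<r[0]<750 and 250<r[1]<550: print(n,r)
im=cv2.imread('pics/sc9.png')[270:370,280:400];im2=cv2.imread('pics/top9.png')[130:210,60:180]
cv2.imwrite('pics/c10.png',np.hstack([cv2.resize(im,(400,333),interpolation=cv2.INTER_CUBIC),cv2.resize(im2,(400,333),interpolation=cv2.INTER_CUBIC)]))
E
```

```text
top9 (559, 393, 55, 53, 86.9, (106, 175, 21, 20))
sc9 (603, 393, 73, 56, -1.8, (311, 321, 29, 27))
```

View pics/c10.png

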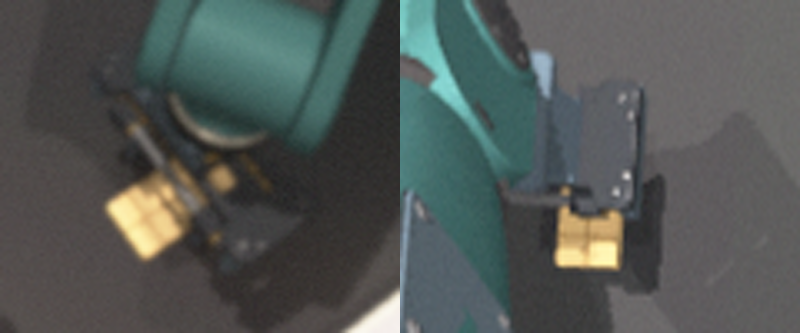

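The slab is partly hidden by the gripper. Its visible ends, at x ≈ 532 and 639 mm, and its centre line y ≈ 393 match the earlier measurement, so it hasn't moved.

```bash
python3 -m jog '0.3 -0.04 2.5 0;0 0 1.2 0;0 0 0.2 0;0 0 0 0;0 0 0 0'
python3 -m jog '0 0 0 0;0 0 0 0;0 0 0 0;0 0 0 0;0 0 0 0;0 0 0 0' 4
python3 -c "
from look import *
go(585.5,393.5,20.5,89.6)"
python3 -m jog '0 0 -2 0;0 0 -4 0;0 0 -6 0;0 0 0 0'
python3 -m jog '0 0 0 0.16;0 0 0 0.16;0 0 0 0.16;0 0 0 0.16;0 0 0 0.16;0 0 0 0.16;0 0 0 0.16;0 0 0 0.16;0 0 0 0.16;0 0 0 0'
python3 -c "
from look import *
go(*sl(-3,153.5),125,7.05)"
```

```text
t: 63.52
eef_pos: [0.586, 0.3933, 0.0209]
tcp_rot: [0.008, 0.004, 1.0, 0.004]
force: [0.4, -0.4, 0.5]
opening: 0.745
finger_force: 0.0
t: 64.28
eef_pos: [0.5859, 0.3933, 0.0209]
tcp_rot: [0.008, 0.004, 1.0, 0.004]
force: [0.1, 0.1, 2.8]
opening: 0.546
finger_force: 30.0
t 64.28 tcp [585.9 393.3  20.9] yaw 89.53 q6 -1.0 tilt -0.9998 F [0.1 0.1 2.8] open 49.8
roll -0.001 shift cm [0.04 0.02 0.04]
t: 64.78
eef_pos: [0.5862, 0.3939, 0.147]
tcp_rot: [0.012, 0.004, 1.0, 0.006]
force: [0.5, -0.9, -0.4]
opening: 0.543
finger_force: 30.0
t: 66.03
eef_pos: [0.5835, 0.3922, 0.1405]
tcp_rot: [0.004, 0.662, 0.749, 0.008]
force: [-0.2, -0.6, -0.2]
opening: 0.545
finger_force: 30.0
t 66.03 tcp [583.5 392.2 140.5] yaw 7.07 q6 0.44 tilt -0.9999 F [-0.2 -0.6 -0.2] open 49.7
roll 0.000 shift cm [-48.66 -13.6    1.09]
```

Target release z ≈ 20.9 + 40 ≈ 61.

```bash
python3 -m jog '-4.87 -1.36 0 0;-4.87 -1.36 0 0;-4.87 -1.36 0 0;-4.87 -1.36 0 0;-4.87 -1.36 0 0;-4.87 -1.36 0 0;-4.87 -1.36 0 0;-4.87 -1.36 0 0;-4.87 -1.36 0 0;-4.83 -1.36 0 0'
python3 -m jog '0 0 3 0;0 0 1.8 0;0 0 0 0;0 0 0 0'
python3 -c "
from look import *
go(*sl(-3,153.5),61,7.05)"
```

```text
t: 67.28
eef_pos: [0.5079, -0.1088, 0.1361]
tcp_rot: [0.004, 0.661, 0.751, 0.008]
force: [0.8, -0.3, -0.4]
opening: 0.545
finger_force: 30.0
t: 67.78
eef_pos: [0.5095, -0.1064, 0.0884]
tcp_rot: [0.004, 0.662, 0.75, 0.008]
force: [0.3, 0.5, -0.9]
opening: 0.543
finger_force: 30.0
t 67.78 tcp [ 509.5 -106.4   88.4] yaw 7.12 q6 -0.39 tilt -0.9998 F [ 0.3  0.5 -0.9] open 49.5
roll 0.001 shift cm [-0.09 -0.16  2.73]
```

```bash
python3 -m jog '-0.12 -0.18 1.2 0;0 0 0.9 0;0 0 0 0;0 0 0.3 0;0 0 0.3 0;0 0 0 0;0 0 0 0'
python3 -c "
from look import *
go(*sl(-3,153.5),61,7.05)"
```

```text
t: 68.65
eef_pos: [0.5082, -0.1081, 0.061]
tcp_rot: [0.004, 0.662, 0.749, 0.008]
force: [0.6, 1.4, 1.6]
opening: 0.543
finger_force: 30.0
t 68.65 tcp [ 508.2 -108.1   61. ] yaw 7.02 q6 -0.4 tilt -0.9998 F [0.6 1.4 1.6] open 49.6
roll -0.001 shift cm [0.07 0.04 0.  ]
```

```bash
python3 -m jog '0 0 0 0;0 0 0 0;0 0 0 0;0 0 0 0;0 0 -2 0;0 0 -4 0;0 0 -4 0;0 0 0 0' 6.8
python3 -m jog '2.8 0 0 0;2.8 0 0 0;2.8 0 0 0;2.8 0 0 0;0 0 0 0;0 0 0 0'
python3 - <<'E'
from look import *
go(*sl(-3,264),36,7.05)
e=snap("scene","sc10");im=cv2.imread('pics/sc10.png')[135:235,190:310];cv2.imwrite('pics/c11.png',cv2.resize(im,(600,500),interpolation=cv2.INTER_CUBIC))
E
```

```text
t: 69.65
eef_pos: [0.5079, -0.1092, 0.1635]
tcp_rot: [0.006, 0.662, 0.749, 0.009]
force: [-0.4, -0.6, -0.1]
opening: 0.749
finger_force: 0.0
t: 70.4
eef_pos: [0.4924, 0.0022, 0.1608]
tcp_rot: [0.003, 0.662, 0.749, 0.008]
force: [0.1, -0.2, -0.7]
opening: 0.745
finger_force: 0.0
t 70.4 tcp [492.4   2.2 160.8] yaw 7.03 q6 -0.18 tilt -0.9999 F [ 0.1 -0.2 -0.7] open 68.0
roll -0.000 shift cm [-0.08  0.05 12.49]
```

View pics/c11.png

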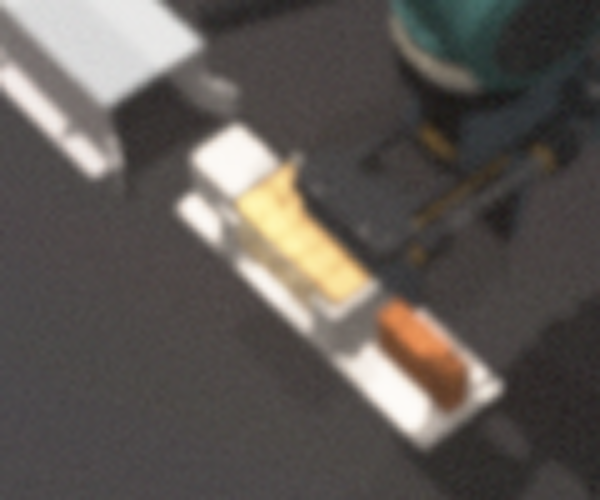

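The third slab lies flat between the block and the cross wall, at about (300,230). The bar at about (425,355) is free, so I'll go down onto it.

```bash
python3 -m jog '-0.08 -0.1 4 0;0 0 4 0;0 0 2.5 0;0 0 1.5 0;0 0 0 0;0 0 0 0'
python3 -c "
from look import *
go(*sl(-3,264),36,7.05)"
python3 -m jog '0 0 0 0;0 0 0 0;0 0 0 0;0 0 0 0;0 0 0 0;0 0 0 0;0 0 0 0' 1
python3 -c "
from look import *
s=state();p=s['eef_pos']*1000;print(tosl(p));h=tosl(p)[1]-177.5-36;go(*sl(0,tosl(p)[1]-213.5),36,7.05)"
```

```text
t: 71.2
eef_pos: [0.4943, 0.0021, 0.0422]
tcp_rot: [0.004, 0.663, 0.749, 0.008]
force: [0.1, 0.5, -0.0]
opening: 0.745
finger_force: 0.0
t 71.2 tcp [494.3   2.1  42.2] yaw 7.0 q6 -0.18 tilt -0.9998 F [ 0.1  0.5 -0. ] open 67.9
roll -0.001 shift cm [0.01 0.05 0.62]
t: 72.08
eef_pos: [0.4942, 0.0023, 0.0416]
tcp_rot: [0.004, 0.662, 0.749, 0.008]
force: [2.7, -0.8, 4.4]
opening: 0.218
finger_force: 29.9
[ -3.7566271  264.03355751]
t 72.08 tcp [494.2   2.3  41.6] yaw 7.04 q6 -0.18 tilt -0.9998 F [ 2.7 -0.8  4.4] open 19.9
roll -0.000 shift cm [-21.35   0.37   0.47]
```

```bash
python3 -m jog '0 0.2 0 0;0 0.17 0 0;-1.5 0 -0.006 0;-1.5 0 -0.006 0;-1.5 0 -0.006 0;-1.5 0 -0.006 0;-1 0 -0.004 0;-1 0 -0.004 0;0 0 0 0'
python3 -c "
from look import *
s=state();p=s['eef_pos']*1000;print(tosl(p));go(*sl(0,60),41.6,7.05)"
```

```text
t: 73.2
eef_pos: [0.5071, -0.077, 0.0413]
tcp_rot: [0.004, 0.663, 0.749, 0.008]
force: [0.9, -7.3, 2.2]
opening: 0.22
finger_force: 30.0
[ -0.63028588 183.74731368]
t 73.2 tcp [507.1 -77.   41.3] yaw 6.98 q6 -0.34 tilt -0.9998 F [ 0.9 -7.3  2.2] open 20.0
roll -0.001 shift cm [-12.37   0.06  -0.09]
```

```bash
python3 -m jog '-1.2 0.03 -0.01 -0.001;-1.2 0.03 -0.01 0;-1.2 0 -0.01 0;-1.2 0 -0.01 0;-1.2 0 -0.01 0;-1.2 0 -0.01 0;-1.2 0 -0.01 0;-1.2 0 -0.01 0;-1.2 0 -0.01 0;0 0 0 0'
python3 -c "
from look import *
s=state();p=s['eef_pos']*1000;print(tosl(p));go(*sl(0,50.5),41.6,7.05)"
```

```text
t: 74.45
eef_pos: [0.5206, -0.1839, 0.0413]
tcp_rot: [0.003, 0.662, 0.749, 0.008]
force: [1.2, -2.9, -3.3]
opening: 0.214
finger_force: 30.0
[-0.32822163 76.03668832]
t 74.45 tcp [ 520.6 -183.9   41.3] yaw 7.03 q6 -0.53 tilt -0.9999 F [ 1.2 -2.9 -3.3] open 19.5
roll -0.000 shift cm [-2.55  0.03 -0.04]
```

```bash
python3 -m jog '-0.6 0 0 0;-0.6 0 0 0;-0.5 0 0 0;-0.3 0 0 0;-0.2 0 0 0;0 0 0 0'
python3 -m jog '-0.15 0 0 0;-0.15 0 0 0;0 0 0 0'
python3 -m jog '-0.15 0 0 0;0 0 0 0'
python3 -c "
from look import *
s=state();p=s['eef_pos']*1000;print(tosl(p))"
```

```text
t: 75.2
eef_pos: [0.5236, -0.2057, 0.0415]
tcp_rot: [0.004, 0.662, 0.749, 0.008]
force: [0.3, -1.4, -6.5]
opening: 0.219
finger_force: 30.0
t: 75.58
eef_pos: [0.5241, -0.2087, 0.0416]
tcp_rot: [0.004, 0.662, 0.749, 0.008]
force: [-1.9, -0.9, -6.3]
opening: 0.218
finger_force: 30.0
t: 75.82
eef_pos: [0.5243, -0.2102, 0.0416]
tcp_rot: [0.004, 0.662, 0.749, 0.008]
force: [-0.4, -0.8, -6.6]
opening: 0.219
finger_force: 30.0
[ 0.09584897 49.50560603]
```

```bash
for i in 1 ; do python3 -m jog '-0.15 0 0.03 0;0 0 0 0' | grep -E "eef|force: "; python3 -m jog '-0.15 0 0 0;0 0 0 0'| grep -E "eef|force: "; python3 -m jog '-0.15 0 0 0;0 0 0 0'| grep -E "eef|force: "; done
```

```text
eef_pos: [0.5246, -0.2117, 0.0414]
force: [-0.8, 0.5, -4.1]
finger_force: 30.0
eef_pos: [0.5248, -0.2131, 0.0414]
force: [-2.2, 1.6, -3.0]
finger_force: 30.0
eef_pos: [0.5249, -0.2141, 0.0414]
force: [-0.6, 8.8, 0.1]
finger_force: 30.0
```

```bash
python3 -m jog '-0.15 0 0 0;0 0 0 0' | grep -E "eef|force: "; python3 - <<'E'
from look import *
print(tosl(state()["eef_pos"]*1000)); e=snap("scene","sc11");snap("top","top11");im=cv2.imread('pics/sc11.png')[105:205,170:290];cv2.imwrite('pics/c12.png',cv2.resize(im,(600,500),interpolation=cv2.INTER_CUBIC))
E
```

```text
eef_pos: [0.5249, -0.2143, 0.0414]
force: [1.0, 24.8, 6.0]
finger_force: 30.0
[ 0.1212695  45.34248908]
```

View pics/c12.png

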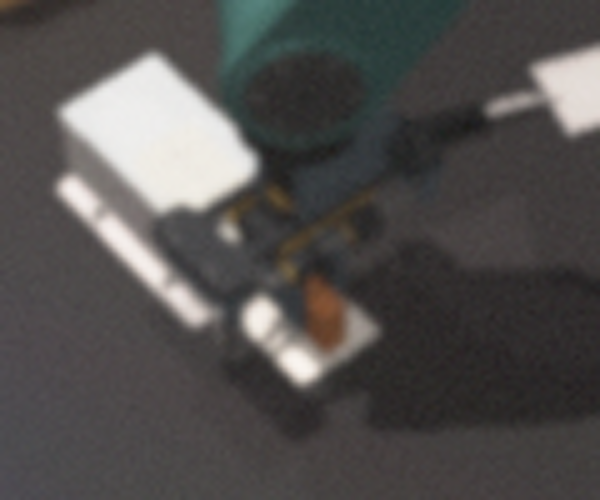

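The stop is hard: 25 N, with 0.2 mm of movement for a 1.5 mm command. The bar end is all that sticks out, around (310,320). I'll ease off, release and rise.

```bash
python3 -m jog '0.1 0 0 0;0 0 0 0'|grep force:; python3 -m jog '0 0 0 0;0 0 0 0;0 0 0 0;0 0 0 0;0 0 -2 0;0 0 -4 0;0 0 -5 0;0 0 0 0' 5
python3 -m jog '5 0 0 0;5 0 0 0;5 0 0 0;5 0 0 0;5 0 0 0;0 0 0 0;0 0 0 0'|grep -E "t:|eef"
python3 - <<'E'
from look import *
d=snap("top","top12");e=snap("scene","sc12")
for r in rects(d,(5,110,80),(20,255,255),.05,30,900):
    if r[2]<90: print(tosl(r[:2]),r[2:5])
im=cv2.imread('pics/sc12.png')[105:205,170:290];im2=cv2.imread('pics/top12.png')[165:245,300:430]
cv2.imwrite('pics/c13.png',np.hstack([cv2.resize(im,(400,333),interpolation=cv2.INTER_CUBIC),cv2.resize(im2,(400,333),interpolation=cv2.INTER_CUBIC)]))
E
```

```text
force: [1.0, 12.4, 1.3]
finger_force: 30.0
t: 78.18
eef_pos: [0.5252, -0.2168, 0.1561]
tcp_rot: [0.007, 0.662, 0.749, 0.009]
force: [-0.2, -0.3, -0.2]
opening: 0.547
finger_force: 0.0
t: 79.05
eef_pos: [0.4923, 0.0321, 0.1526]
tcp_rot: [0.004, 0.662, 0.75, 0.008]
[-375.31174759  829.63659039] (74, 7, -88.7)
[-347.87447235  904.83762714] (68, 9, -88.7)
[-2.18638919 49.94596783] (72, 21, -82.0)
[ 234.49582498 -252.38915996] (79, 63, -52.4)
```

View pics/c13.png

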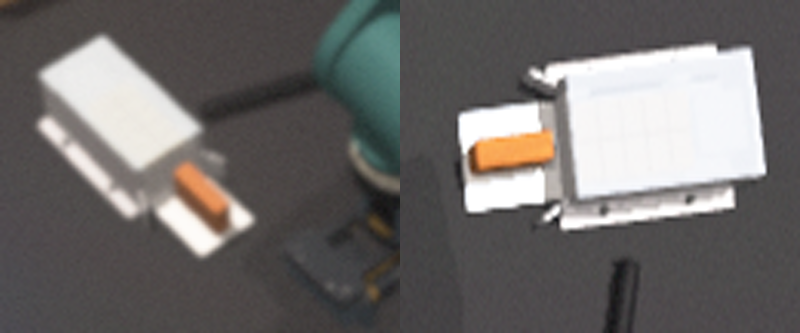

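The tray is home and reversed: only the bar end sticks out, at top crop (510,150), and the slabs are under the roof. The robot is clear, so I'm handing in.

```bash
python3 -c "
from cell import *
print(hand_in())"
```

```text
the job is handed in; nothing more can be done
None
```

The job is handed in at about 79 s of robot time: the tray is reversed and pushed against the sleeve's back wall, with three slabs and two separators stacked under the roof and only the bar end sticking out; the judge's verdict was not shown.

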